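Open the hardener chest and prop its lid

TASK

Open the grey steel chest so that the bottles inside can be taken out: press the black wing latch on its lid fully down, give it a quarter turn anticlockwise (seen from above) to release it, then raise the lid by its front edge all the way to its stop, where the stay catches and holds it open by itself. Do not force the latch (it turns only while it is pressed), do not let the lid drop or ram it into its stop, and leave the tins behind the chest and the cup in front of it standing where they are.

Things in the scene. Friction and masses are not known exactly. Their poses are not given: they have to be found in the camera images.
- chest: Fixed grey sheet-steel chest, 170 (x) x 240 (y) mm, closed height 119 mm on rubber feet, with steel bail handles on its sides. Origin: centre of its underside on the bench. Its x axis points from the front (latch and pull edge) to the hinge side at the back; the front is turned roughly to the robot's left (world +y), towards the scale. It does not move.
- lid_hinge (a point): Middle of the lid's hinge axis, at the back rim of the chest: 85 mm behind the chest's centre (+x of the chest), 118 mm above the bench; the axis runs along the chest's y.
- lid (a joint): Angle of the lid about its hinge: 0 closed, grows as the front edge rises, hard stop at 1.38 rad (79 degrees). The lid (4 mm sheet, about 0.5 kg) falls shut from any angle unless the stay has caught it. From about 1.21 rad the stay's ball catch resists by about 4 to 6 N at the front edge; at 1.30 rad it is overcome and springs the lid to the stop, where it holds the lid.
- lip (a point): Middle of the lid's rolled front pull edge: a round bar 8 mm thick (the point is on its axis) along the chest's y, 124 mm long, 192 mm from the hinge axis, 22 mm in front of the chest's front wall and, when closed, 117 mm above the bench. Free space below it, so that fingertips tilted forward hook under it from the front. Moves with the lid.
- wing (a joint): Turn of the wing latch: 0 locked, 1.4 rad (80 degrees) fully released, anticlockwise seen from above. It cannot turn unless pressed down more than 5.5 mm. The lid is free when it is past 1.15 rad; while locked, pulling the lid up only lifts it by up to 0.06 rad against the latch spring. It stays where it is turned.
- latch_push (a joint): How far the wing latch is pressed down: 0 up, 0.0075 m fully down against its stop; a spring of 5 N at the top to 9 N at the bottom pushes it up again.
- tongue: The latch's steel tongue under the lid, turned by the wing: 36 x 8 x 5 mm, pointing to the chest's front when locked. Origin on the wing's axis, 52 mm below the wing_grip point.
- keeper: Steel keeper inside the chest's front wall, 44 mm wide, 21 mm deep, with two teeth: the locked tongue stands up between them and hooks under it. Fixed to the chest. Origin: its middle, between the teeth.
- wing_grip (a point): Centre of the top of the black wing, 33 mm above the lid sheet when up; the wing is a bar 48 mm long, 12 mm wide and 20 mm tall, its underside 13 mm above the lid, on the lid's middle line 62 mm behind the lip. Its long side is this point's x axis, and lies along the chest's x when locked.
- tint_tin_a: Paint tin, 69 mm across, 82 mm tall, standing behind the chest's hinge side, the farther from the robot of two; bystander. Origin: centre of its foot.
- tint_tin_b: Paint tin, 68 mm across, 82 mm tall, standing behind the chest's hinge side, the nearer to the robot of two; bystander. Origin: centre of its foot.
- cup_c: Clear mixing cup, 73 mm across, 88 mm tall, standing in front of the chest, off the end of its pull edge that is farther from the robot; bystander. Origin: centre of its foot.

How it is judged:
By the outcome, as a careful person would: the job done as asked, in the order asked, and still so for the second after the job is handed in, with the robot touching nothing.
It also fails if it takes over 51 s, if anything falls off the work surface, if the arm or the gripper's body presses on something with over 40 N, if the wrist force passes 120 N, or if a joint passes its speed limit or range.

ROBOT

A 6-joint arm with a two-finger parallel gripper is mounted at the origin on a cart in front of the work surface, level with it; the furniture and walls round the work are solid. World frame = base frame: x ahead of the robot, y to its left, z up, the work surface at z = 0. Lengths are in m, angles in rad, forces in N, time in s.
With the tool pointing down it reaches from about 0.425 to 0.95 m from the base axis. Payload 3.5 kg.
Tool frame: the origin (TCP) lies midway between the tips of the shut fingers; the grasp point (between the pads) lies 19 mm behind it (grip_depth is the distance from the TCP to the grasp point, in m); z points along the fingers, y is the line along which they close (so a half turn about z gives the same grasp; the last joint's range is limited). The gripper opens to 85 mm and grips with 20 to 120 N. Pads are 22 mm wide; open, the fingers measure 114 mm over their backs; the gripper's body (76 mm by 85 mm) begins 54 mm behind the grasp point. The pads swing forward as they close: fully open they stand 13 mm farther back than shut.
Start: joints at [1.063, 0.286, 1.577, -0, 1.279, -0.15], TCP at [0.236, 0.632, 0.206] pointing down, gripper open.
Joint ranges: [-2.77, 2.77], [-0.9, 2.22], [0.21, 2.48], [-1.53, 4.67], [0.24, 2.81], [-2.84, 2.84]. Speed limits (rad/s): [2.79, 2.79, 3.14, 3.14, 3.14, 3.14].

INTERFACE

Orientations are given as a 3x3 rotation matrix whose columns are the frame's x, y, z axes.
In Python, from station import * gives the robot as it stands.
- The arm moves only by the tool send_rows, never from a script. Its argument "motion" is a list of rows, each a list of 7 numbers: the shift along the tool's x, y, z in cm, then the turn, a rotation vector about the tool's x, y, z in degrees, then the finger opening in cm, from 0 to 8.54. A call has 1 to 10 rows; each row is the pose to reach, as a shift and turn from the pose commanded when the call began, along the tool's axes at that moment; what a row does not reach only later rows make up. A row lasts 1/12 s, in which the tool goes at most 41.7 mm and 7.16 degrees, less where a joint would pass 70% of its speed; a pose out of reach is approached as far as the arm can. A call with a gripper value outside its range is refused whole. The fingers move at their own pace and stop on an object; "grip_force" is the grip in N (left out, the last holds). Time passes only in rows, so rows that repeat a pose let the fingers close. It gives the time, the measured TCP pose, the force, the opening and the grip force at its end, in the units of the state.
- read_state(): the state, without advancing time (a new reading comes with each control period).
- grab_frame(name): name is "scene" or "top" or "wrist"; returns a dict with "pixels" (384x512x3 uint8, red, green, blue), "fx", "fy", "cx", "cy" (pixels), "rvec" (rotation vector, rad) and "tvec" (3), from world to camera coordinates, as OpenCV has them. Camera axes: x right, y down, z forward; pixel columns grow to the right and rows downward; lengths in m; the calibration is good to about 2 mm. A picture is of the moment at which its call begins. There is no depth.
- close_job(): hands the job in; it is judged then, once.
The state is a dict: "time": time; "joint_positions": joint angles; "joint_velocities": joint speeds; "joint_efforts": joint torques, N m; "eef_pos": TCP position; "ee_rot": TCP orientation; "wrist_force": force on the tool from outside, world axes, zero at the start; "wrist_torque": the same for the moment, N m; "gripper_width": opening from 0.0 (shut) to 1.0 (fully open); "gripper_force": force on a finger pad.
Only numpy, scipy, OpenCV 4.12 (cv2) and the standard library are available. Lean on these libraries where they do the work, as an engineer would, in place of code of your own. Each camera call takes 0.05 s, during which the arm holds its last target. There are 200 camera calls.

## Working session

There is one attempt and no reset: what is moved stays moved. The work goes in short steps, Python scripts to look and compute and a tool call to move; the robot and the scene stay as the last step left them, time stands still between calls to the robot, and variables do not carry over. Pictures are saved under pics/ and viewed, at most 10 in all, crops included, and the job is handed in when it is done.

Besides the shell and the picture viewer there is one more tool, called as name(argument=value, ...), one argument or row to a line, values as JSON. send_rows: Moves the arm, as the interface text tells. Its arguments: {"type":"object","properties":{"motion":{"type":"array","items":{"type":"array","items":{"type":"number"}}},"grip_force":{"type":"number"}},"required":["motion"]}

```bash
mkdir -p pics; ls
python3 - <<'E'
from station import *
import cv2
s=read_state();print({k:(v if not hasattr(v,'tolist') else v.tolist()) for k,v in s.items()})
for n in ["scene","top"]:
    f=grab_frame(n);cv2.imwrite(f"pics/{n}0.png",f["pixels"][:,:,::-1]);print(n,f["fx"],f["cx"],f["cy"],f["rvec"],f["tvec"])
E
```

```text
pics
{'time': 0.0, 'joint_positions': [1.0630087369607588, 0.2871645895083134, 1.5781633557524806, -3.282786334203345e-05, 1.2786102368942545, -0.15000378778093418], 'joint_velocities': [0.00015136647006484303, -0.0007237631681316275, -0.0008744738361756854, 0.0007042375995684236, 0.0006114465623961177, 2.5512062425683054e-05], 'joint_efforts': [0.00102975893241819, -40.59772253036499, -29.262916445732117, -9.387061027155141e-05, 0.005833829054608941, 9.479636275955272e-06], 'eef_pos': [0.2360167828277477, 0.6316322354282805, 0.20495535728798947], 'ee_rot': [[-0.9366783806781983, 0.35018905227350194, -0.0011130309315523612], [0.35019067537041054, 0.936676159213929, -0.0020648592828607644], [0.0003194584227095998, -0.0023238821030268204, -0.9999972487553592]], 'wrist_force': [-0.2501788840564581, 1.0305178696724686, 0.16466961704893068], 'wrist_torque': [0.05181506968306191, -0.014382049711927108, -0.031653406651489205], 'gripper_force': 0.0, 'gripper_width': 1.0016125511242155}
scene 485.213926358192 256.27217072125995 189.5520201681876 [2.64622775 0.02742146 0.01190639] [-0.56845674  0.00558731  1.30129185]
top 489.99048701736075 251.82889408897108 194.20024943970355 [ 1.99179591 -2.22164429  0.24440806] [0.02170275 0.60632182 0.94655372]
```

View pics/scene0.png

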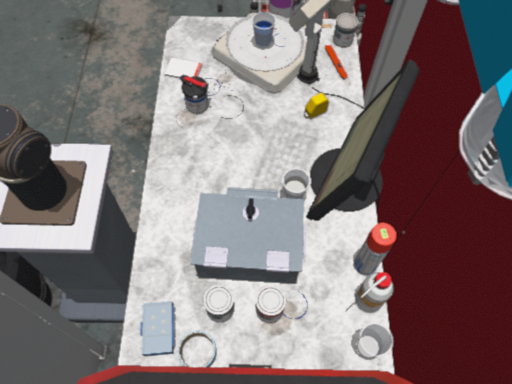

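View pics/top0.png

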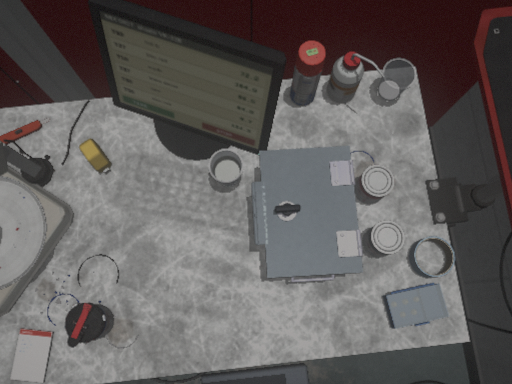

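Scene: lid spans about (195–303, 193–272), wing at (250,208), pull edge about (252,192), cup (295,183), tins (218,301) and (270,302). Top: wing (288,210), pull edge at column ~258, cup (226,168), tins (377,182) and (387,238), monitor above-left. I'll enlarge the chest in both for corner pixels.

```bash
cat > h.py <<'E'
from station import *
import cv2, numpy as np
def cam(f):
    R=cv2.Rodrigues(np.array(f["rvec"]))[0];t=np.array(f["tvec"]).ravel()
    K=np.array([[f["fx"],0,f["cx"]],[0,f["fy"],f["cy"]],[0,0,1]]);return K,R,t
def proj(f,X):
    K,R,t=cam(f);p=K@(R@np.array(X)+t);return p[:2]/p[2]
def plane(f,uv,z):
    K,R,t=cam(f);c=-R.T@t;d=R.T@np.linalg.solve(K,[*uv,1]);return c+d*(z-c[2])/d[2]
def tri(fs,uvs):
    A=[];b=[]
    for f,uv in zip(fs,uvs):
        K,R,t=cam(f);c=-R.T@t;d=R.T@np.linalg.solve(K,[*uv,1]);d/=np.linalg.norm(d)
        M=np.eye(3)-np.outer(d,d);A.append(M);b.append(M@c)
    A=np.vstack(A);b=np.hstack(b);x=np.linalg.lstsq(A,b,rcond=None)[0];return x,np.linalg.norm(A@x-b)
E
python3 - <<'E'
from h import *
S=grab_frame("scene");T=grab_frame("top")
a=S["pixels"][170:290,180:330];b=T["pixels"][135:285,200:400]
a=cv2.resize(a,None,fx=4,fy=4,interpolation=2);b=cv2.resize(b,None,fx=4,fy=4,interpolation=2)
cv2.imwrite("pics/a.png",a[:,:,::-1]);cv2.imwrite("pics/b.png",b[:,:,::-1])
uv=[]
for f,(r0,r1,c0,c1) in ((S,(196,222,240,262)),(T,(200,222,272,304))):
    g=f["pixels"][r0:r1,c0:c1].max(2)<50
    n,l,st,ce=cv2.connectedComponentsWithStats(g.astype(np.uint8));i=1+st[1:,4].argmax()
    p=np.argwhere(l==i)[:,::-1]+[c0,r0];v=cv2.fitLine(p.astype(np.float32),2,0,.01,.01).ravel()
    print(st[i],p.mean(0),v,p.min(0),p.max(0));uv.append(p.mean(0))
print(tri([S,T],uv))
for n in((0.236,.632,.205),(0,0,0)):print(proj(S,n),proj(T,n))
E
```

```text
[ 9 10  5 12 22] [251.31818182 211.63636364] [  0.2898323   -0.95707744 251.31818    211.63637   ] [249 206] [253 217]
[ 8 11  4  2  5] [281.8 211.2] [9.8195636e-01 1.8910752e-01 2.8179999e+02 2.1120000e+02] [280 211] [283 212]
(array([ 0.55632301, -0.09819758,  0.10705502]), np.float64(0.0009997956302875749))
[147.49700677 -29.71612427] [-143.66541083  444.19477078]
[ 44.31116494 191.63536415] [263.06347991 508.06719265]
```

View pics/a.png

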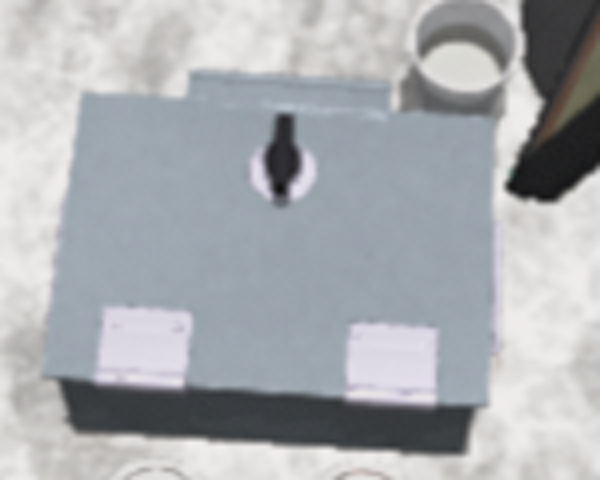

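View pics/b.png

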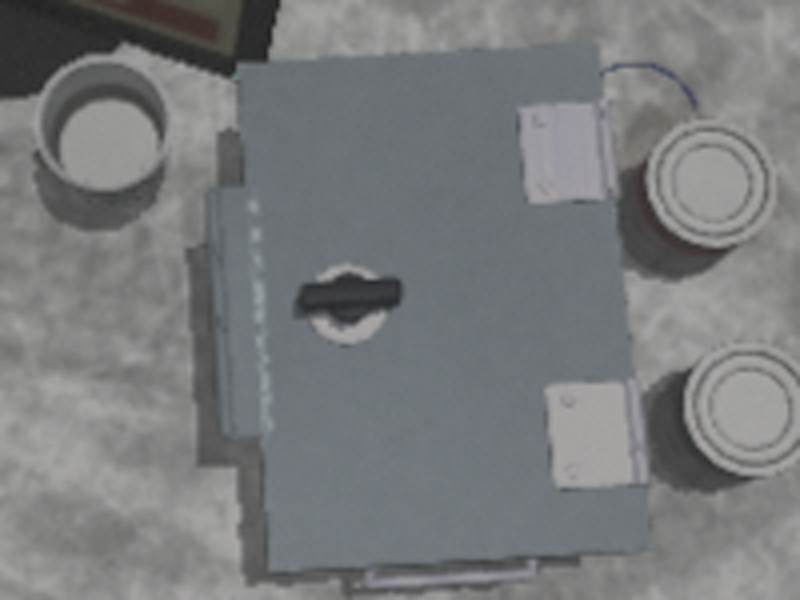

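Run:
```python
from h import *
np.set_printoptions(precision=4,suppress=True)
S=grab_frame("scene");T=grab_frame("top")
P={}
for n,s,t in [("fn",(82,94),(270,570)),("ff",(497,117),(240,65)),("bf",(488,405),(600,45)),("bn",(43,376),(650,550)),("lipn",(190,74),(224,437)),("lipf",(390,87),(208,188)),("wing",(283,155),(352,291)),("wfront",(285,116),(303,293))]:
    x,e=tri([S,T],[np.array(s)/4+[180,170],np.array(t)/4+[200,135]]);P[n]=x;print(n,x,e)
d=lambda a,b:np.linalg.norm(P[a]-P[b])
print(d("fn","ff"),d("fn","bn"),d("ff","bf"),d("lipn","lipf"))
X=P["fn"]+P["ff"]-P["bn"]-P["bf"];print("front yaw",np.degrees(np.arctan2(X[1],X[0])))
for a,b in(("fn","ff"),("bn","bf"),("lipn","lipf")):
    v=P[b]-P[a];print("y-edge dir",np.degrees(np.arctan2(v[1],v[0])))
# planes
print("wing top z.152:",plane(S,np.array((283,155))/4+[180,170],.152),plane(T,np.array((352,291))/4+[200,135],.152))
m=lambda z,f,uvs,o:[print(plane(f,np.array(u)/4+o,z)) for u in uvs]
print("cup rim/tins tops");m(.088,S,[(467,42)],[180,170]);m(.088,T,[(103,122)],[200,135]);m(.082,T,[(711,184),(748,410)],[200,135])
print("monitor corner pix scene (510,190)");
print(tri([S,T],[np.array((512,190))/4+[180,170],np.array((235,72))/4+[200,135]]))
```

```text
fn [ 0.4315 -0.055   0.1124] 0.0016365194444102036
ff [ 0.6816 -0.0683  0.1184] 0.0031121582860549188
bf [ 0.6716 -0.2489  0.119 ] 0.0023749735850908025
bn [ 0.4219 -0.2355  0.1136] 0.0027605559242635993
lipn [ 0.4966 -0.0402  0.1136] 0.001453031766129475
lipf [ 0.6194 -0.0463  0.1142] 0.00027701165072080463
wing [ 0.5552 -0.1079  0.1425] 0.0008469366212483422
wfront [ 0.5559 -0.0844  0.1465] 0.0006934018248061247
0.2505024898570043 0.18074400296200357 0.1808690265377855 0.12294929168401053
front yaw 86.89522301556144
y-edge dir -3.0580919353113596
y-edge dir -3.087434843716847
y-edge dir -2.8031013489010124
wing top z.152: [ 0.5558 -0.1123  0.152 ] [ 0.5528 -0.1072  0.152 ]
cup rim/tins tops
[0.6698 0.0013 0.088 ]
[0.6662 0.0027 0.088 ]
[ 0.6012 -0.3035  0.082 ]
[ 0.4843 -0.3028  0.082 ]
monitor corner pix scene (510,190)
(array([ 0.7038, -0.071 ,  0.0249]), np.float64(0.0018364738831410318))
```

```bash
cat >> h.py <<'E'
np.set_printoptions(precision=4,suppress=True)
YAW=np.radians(-3.05)
YC=np.array([np.cos(YAW),np.sin(YAW),0]);F=np.array([-np.sin(YAW),np.cos(YAW),0])
def down(turn=0):  # tool y along chest y, z down; turn = deg anticlockwise from above
    a=np.radians(turn);y=YC*np.cos(a)+F*np.sin(a);z=np.array([0,0,-1.]);return np.c_[np.cross(y,z),y,z]
def tilt(R,deg): return R@cv2.Rodrigues(np.array([0,np.radians(deg),0]))[0]
def go(p,R):
    s=read_state();R0=np.array(s["ee_rot"])
    print("shift cm",R0.T@(np.array(p)-s["eef_pos"])*100,"rot",np.degrees(cv2.Rodrigues(R0.T@R)[0].ravel()))
def st():
    s=read_state();print(s["time"],np.array(s["eef_pos"]),np.array(s["joint_positions"]),"F",np.array(s["wrist_force"]),"w",s["gripper_width"],s["gripper_force"])
E
python3 - <<'E'
from h import *
go((.40,.25,.32),down());go((.555,-.109,.25),down());go((.555,-.109,.19),down())
E
```

```text
shift cm [-28.7166 -30.0587 -11.3971] rot [-0.0475  0.0232 72.549 ]
shift cm [-55.809  -58.2506  -4.3774] rot [-0.0475  0.0232 72.549 ]
shift cm [-55.81   -58.2456   1.6226] rot [-0.0475  0.0232 72.549 ]
```

send_rows(
  motion=[
    [0, 0, -8, 0, 0, 0, 5],
    [-10, -10.5, -11.4, 0, 0, 24, 5],
    [-28.7, -30, -11.4, 0, 0, 72.5, 5],
    [-28.7, -30, -11.4, 0, 0, 72.5, 5],
    [-28.7, -30, -11.4, 0, 0, 72.5, 5],
    [-28.7, -30, -11.4, 0, 0, 72.5, 5],
    [-28.7, -30, -11.4, 0, 0, 72.5, 5],
    [-28.7, -30, -11.4, 0, 0, 72.5, 5],
    [-28.7, -30, -11.4, 0, 0, 72.5, 5],
    [-28.7, -30, -11.4, 0, 0, 72.5, 5],
  ],
)

```text
time: 1.13
eef_pos: [0.3814, 0.2929, 0.314]
ee_rot: [[-0.082, 0.997, 0.001], [0.997, 0.082, 0.0], [0.0, 0.001, -1.0]]
wrist_force: [0.9, -0.8, -0.4]
gripper_width: 0.584
gripper_force: 0.0
```

Run:
```python
from h import *
st();go((.555,-.109,.25),down());go((.555,-.109,.20),down())
```

```text
1.1333 [0.3814 0.2929 0.314 ] [ 0.4436 -0.22    1.9025 -0.0001  1.4582  0.3612] F [ 0.8699 -0.8115 -0.4405] w 0.5835460275323463 0.0
shift cm [-41.4836  13.9893   6.4051] rot [ 0.0475 -0.0155  7.77  ]
shift cm [-41.4847  13.9851  11.4051] rot [ 0.0475 -0.0155  7.77  ]
```

send_rows(
  motion=[
    [-10, 3.5, 1, 0, 0, 4, 5],
    [-41.5, 14, 6, 0, 0, 7, 5],
    [-41.5, 14, 6, 0, 0, 7, 5],
    [-41.5, 14, 6, 0, 0, 7, 5],
    [-41.5, 14, 6, 0, 0, 7, 5],
    [-41.5, 14, 6, 0, 0, 7, 5],
    [-41.5, 14, 6, 0, 0, 7, 5],
    [-41.5, 14, 6, 0, 0, 7, 5],
    [-41.5, 14, 6, 0, 0, 7, 5],
    [-41.5, 14, 6, 0, 0, 7, 5],
  ],
)

```text
time: 1.97
eef_pos: [0.5475, -0.0854, 0.257]
ee_rot: [[0.035, 0.999, 0.001], [0.999, -0.035, -0.0], [-0.0, 0.001, -1.0]]
wrist_force: [1.1, 0.7, -0.2]
gripper_width: 0.587
gripper_force: 0.0
```

send_rows(
  motion=[
    [0, 0, 0, 0, 0, 0, 4],
    [0, 0, 0, 0, 0, 0, 4],
    [0, 0, 0, 0, 0, 0, 4],
  ],
)

```text
time: 2.22
eef_pos: [0.5469, -0.0832, 0.2569]
ee_rot: [[0.035, 0.999, -0.001], [0.999, -0.035, 0.001], [0.001, -0.001, -1.0]]
wrist_force: [-0.2, -0.3, 0.3]
gripper_width: 0.468
gripper_force: 0.0
```

Run:
```python
from h import *
st();go((.555,-.109,.20),down())
f=grab_frame("wrist");cv2.imwrite("pics/w1.png",f["pixels"][:,:,::-1])
print("expected wing top",proj(f,(.555,-.109,.152)),"wing ends",proj(f,np.array((.555,-.109,.152))+.024*F),proj(f,np.array((.555,-.109,.152))-.024*F),"lip",proj(f,np.array((.558,-.047,.117))))
```

```text
2.2167 [ 0.5469 -0.0832  0.2569] [-0.3346 -0.0187  1.8221  0.0004  1.3389 -0.2999] F [-0.186  -0.2994  0.3029] w 0.46788097511152804 0.0
shift cm [-2.5527  0.9063  5.6883] rot [-0.0343 -0.0354  1.0547]
expected wing top [266.7522 208.8653] wing ends [267.5131 181.1882] [266.0255 235.2992] lip [267.2175 129.7321]
```

View pics/w1.png

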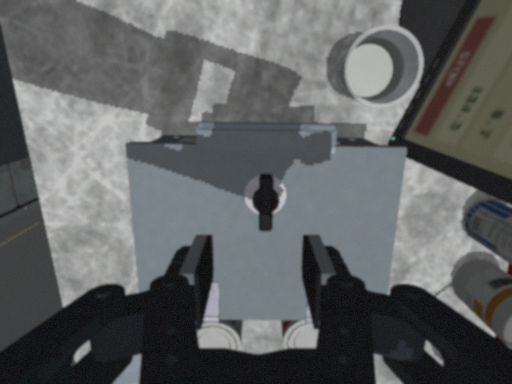

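Wrist view: wing from (266,174) to (265,230), pull edge bar at row ~126, cup (380,65). The wing is a few mm nearer the front than estimated; I'll close in and take a second measurement.

send_rows(
  motion=[
    [-2.3, 0.8, 2, 0, 0, 1, 4],
    [-2.3, 0.8, 4, 0, 0, 1, 4],
    [-2.3, 0.8, 5, 0, 0, 1, 4],
    [-2.3, 0.8, 5, 0, 0, 1, 4],
    [-2.3, 0.8, 5, 0, 0, 1, 4],
    [-2.3, 0.8, 5, 0, 0, 1, 4],
  ],
)

```text
time: 2.77
eef_pos: [0.5548, -0.1058, 0.2086]
ee_rot: [[0.05, 0.999, 0.002], [0.999, -0.05, -0.001], [-0.001, 0.002, -1.0]]
wrist_force: [-0.7, 0.4, 0.5]
gripper_width: 0.467
gripper_force: 0.0
```

Run:
```python
from h import *
st()
f=grab_frame("wrist");cv2.imwrite("pics/w2.png",f["pixels"][:,:,::-1])
for d in(-.024,0,.024): print("expected",proj(f,np.array((.555,-.109,.152))+d*F))
K,R,t=cam(f);print("cam",-R.T@t)
```

```text
2.7667 [ 0.5548 -0.1058  0.2086] [-0.368   0.0413  1.8501  0.0001  1.2479 -0.3179] F [-0.7024  0.3971  0.4695] w 0.46658899497652306 0.0
expected [255.8241 233.5722]
expected [255.8894 201.2127]
expected [255.9585 166.9742]
cam [ 0.5592 -0.0363  0.3766]
```

View pics/w2.png

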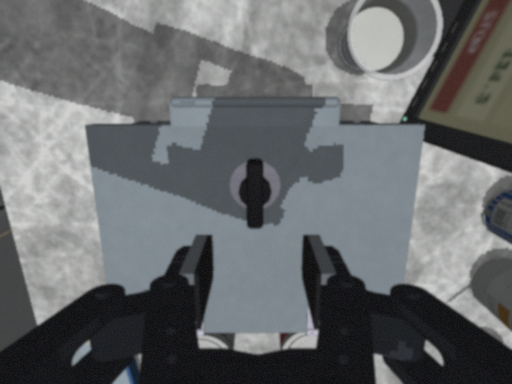

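Wing now spans (255,158)–(255,228), with its back edge 5 px further to the front than predicted, so the wing centre is at y ≈ -0.106. I'm descending to grasp it.

send_rows(
  motion=[
    [0, 0, 2, 0, 0, 0, 3],
    [0, 0, 4, 0, 0, 0, 3],
    [0, 0, 5.5, 0, 0, 0, 3],
    [0, 0, 6.5, 0, 0, 0, 3],
    [0, 0, 6.9, 0, 0, 0, 3],
    [0, 0, 6.9, 0, 0, 0, 3],
    [0, 0, 6.9, 0, 0, 0, 3],
  ],
)

```text
time: 3.4
eef_pos: [0.555, -0.1067, 0.1392]
ee_rot: [[0.051, 0.999, 0.002], [0.999, -0.051, -0.001], [-0.001, 0.002, -1.0]]
wrist_force: [0.2, 0.9, 0.5]
gripper_width: 0.347
gripper_force: 0.0
```

send_rows(
  motion=[
    [0, 0, 0, 0, 0, 0, 2],
    [0, 0, 0, 0, 0, 0, 1],
    [0, 0, 0, 0, 0, 0, 0.8],
    [0, 0, 0, 0, 0, 0, 0.8],
    [0, 0, 0, 0, 0, 0, 0.8],
    [0, 0, 0, 0, 0, 0, 0.8],
    [0, 0, 0, 0, 0, 0, 0.8],
  ],
  grip_force=40,
)

```text
time: 3.98
eef_pos: [0.5543, -0.1065, 0.1381]
ee_rot: [[0.052, 0.999, 0.0], [0.999, -0.052, -0.0], [-0.0, 0.0, -1.0]]
wrist_force: [-1.2, -0.5, -0.2]
gripper_width: 0.093
gripper_force: 0.0
```

Run:
```python
from h import *
st()
```

```text
3.9833 [ 0.5543 -0.1065  0.1381] [-0.3696  0.111   1.9109  0.      1.1196 -0.318 ] F [-1.1774 -0.5271 -0.195 ] w 0.09273730682824498 0.0
```

Run:
```python
from h import *
f=grab_frame("wrist")["pixels"];g=grab_frame("top")["pixels"][160:260,230:350];s=grab_frame("scene")["pixels"][160:260,190:310]
a=[cv2.resize(x,(400,333),interpolation=2) for x in(g,s)]
w=cv2.resize(f[80:330,100:400],(320,267))
c=np.zeros((600,800,3),np.uint8);c[:333,:400]=a[0];c[:333,400:]=a[1];c[333:,:320]=w
cv2.imwrite("pics/c3.png",c[:,:,::-1])
```

```text
(no output)
```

View pics/c3.png

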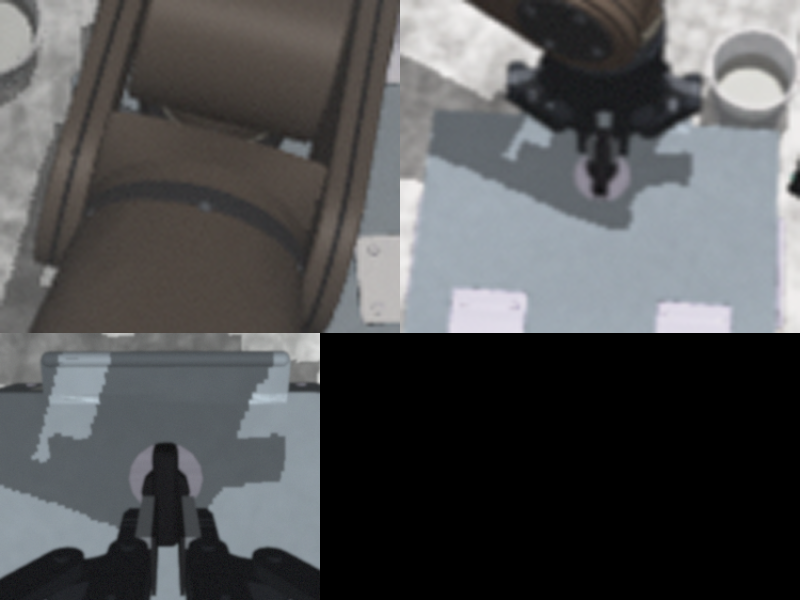

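The fingers flank the wing (wing at crop (166,490)), fingers just short of, or touching, it. I'm closing fully with force.

send_rows(
  motion=[
    [0, 0, 0, 0, 0, 0, 0],
    [0, 0, 0, 0, 0, 0, 0],
    [0, 0, 0, 0, 0, 0, 0],
    [0, 0, 0, 0, 0, 0, 0],
  ],
  grip_force=50,
)

```text
time: 4.47
eef_pos: [0.5543, -0.1065, 0.1381]
ee_rot: [[0.052, 0.999, -0.0], [0.999, -0.052, 0.0], [0.0, -0.0, -1.0]]
wrist_force: [-0.9, -0.6, -0.1]
gripper_width: 0.001
gripper_force: 0.0
```

Run:
```python
from h import *
f=grab_frame("wrist");cv2.imwrite("pics/w4.png",cv2.resize(f["pixels"][60:384,60:460],(800,648),interpolation=2)[:600,:,::-1])
K,R,t=cam(f);print("cam",-R.T@t,R)
for z in(.138,.152,.1445): print(z,[((proj(f,np.array((.5545,-.1065,z))+d*F)-[60,60])*2).round() for d in(-.024,0,.024)])
for l in(np.array((.558,-.047,.117)),):print(((proj(f,l)-[60,60])*2))
```

```text
cam [ 0.5591 -0.0372  0.3061] [[ 0.9987 -0.0517 -0.0006]
 [-0.0496 -0.9596  0.2769]
 [-0.0149 -0.2765 -0.9609]]
0.138 [array([391., 419.]), array([391., 337.]), array([391., 249.])]
0.152 [array([391., 446.]), array([391., 359.]), array([391., 265.])]
0.1445 [array([391., 431.]), array([391., 347.]), array([391., 256.])]
[392.6009 100.3089]
```

View pics/w4.png

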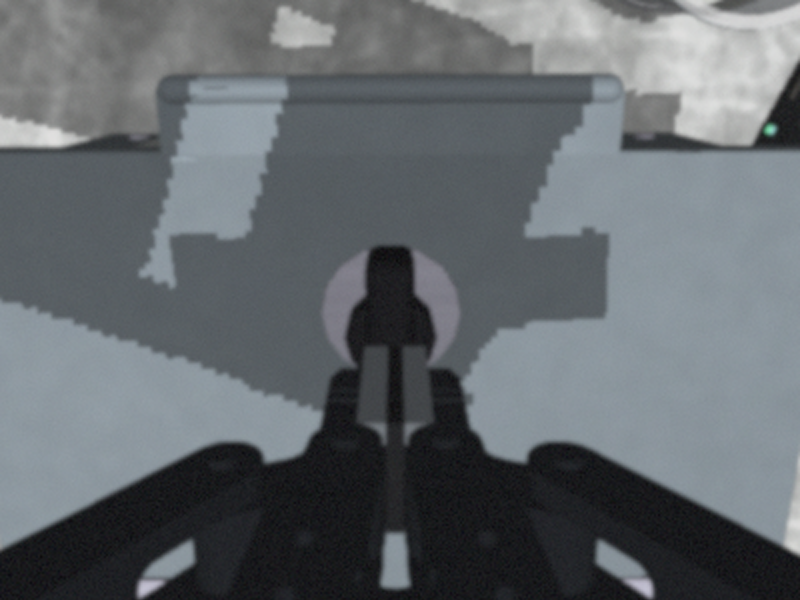

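The fingers look shut above the wing: its front end is at row 247, its back end at ~425 seen through the gap, matching a wing top near z ≈ 0.138–0.14. So the wing sits lower than I assumed. I'll feel for its top.

send_rows(
  motion=[
    [0, 0, 0.1, 0, 0, 0, 0],
    [0, 0, 0.2, 0, 0, 0, 0],
    [0, 0, 0.3, 0, 0, 0, 0],
    [0, 0, 0.3, 0, 0, 0, 0],
  ],
)

```text
time: 4.85
eef_pos: [0.554, -0.1064, 0.1347]
ee_rot: [[0.052, 0.999, -0.001], [0.999, -0.052, 0.0], [0.0, -0.001, -1.0]]
wrist_force: [-0.4, -0.8, 1.1]
gripper_width: 0.004
gripper_force: 0.0
```

send_rows(
  motion=[
    [0, 0, 0.1, 0, 0, 0, 0],
    [0, 0, 0.2, 0, 0, 0, 0],
    [0, 0, 0.3, 0, 0, 0, 0],
    [0, 0, 0.3, 0, 0, 0, 0],
  ],
)

```text
time: 5.18
eef_pos: [0.5541, -0.1065, 0.1317]
ee_rot: [[0.052, 0.999, -0.001], [0.999, -0.052, 0.0], [0.0, -0.001, -1.0]]
wrist_force: [0.5, -0.1, -0.1]
gripper_width: -0.002
gripper_force: 0.0
```

send_rows(
  motion=[
    [0, 0, 0.1, 0, 0, 0, 0],
    [0, 0, 0.2, 0, 0, 0, 0],
    [0, 0, 0.3, 0, 0, 0, 0],
    [0, 0, 0.3, 0, 0, 0, 0],
  ],
)

```text
time: 5.52
eef_pos: [0.5541, -0.1065, 0.1288]
ee_rot: [[0.052, 0.999, -0.0], [0.999, -0.052, 0.0], [0.0, -0.0, -1.0]]
wrist_force: [-0.4, 0.4, -0.5]
gripper_width: -0.001
gripper_force: 0.0
```

Run:
```python
from h import *
st()
f=grab_frame("wrist")["pixels"][60:384,60:460];s=grab_frame("scene")
print("tcp in scene crop x6.67:",(proj(s,read_state()["eef_pos"])-[220,180])*400/60)
c=np.zeros((600,800,3),np.uint8);c[:324,:400]=f;c[:400,400:]=cv2.resize(s["pixels"][180:240,220:280],(400,400),interpolation=2)
cv2.imwrite("pics/c5.png",c[:,:,::-1])
```

```text
5.5167 [ 0.5541 -0.1065  0.1288] [-0.3696  0.1217  1.9177 -0.      1.1027 -0.318 ] F [-0.4252  0.4027 -0.5057] w -0.0009844119128908486 0.0
tcp in scene crop x6.67: [200.6907 205.5988]
```

View pics/c5.png

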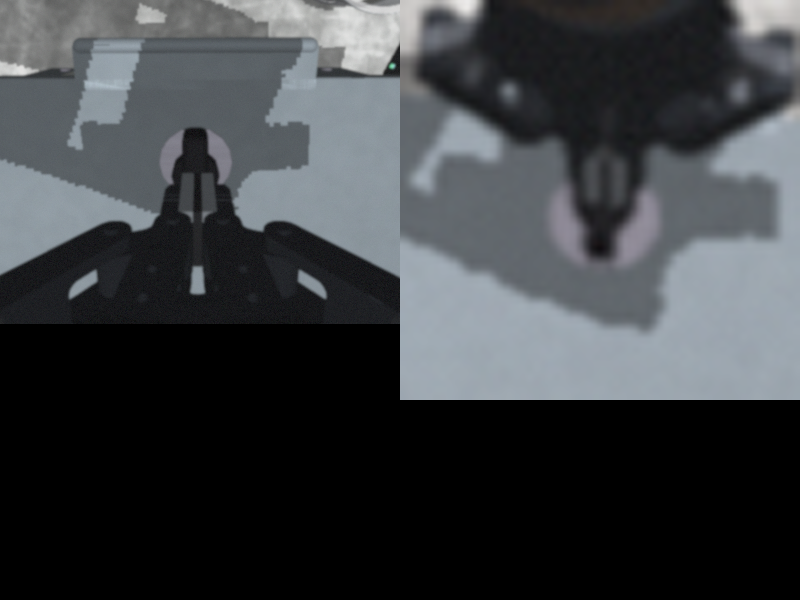

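The pads are shut (dark seam only) at z = 0.129 with no contact force, which contradicts the assumed wing position. I'll check heights by triangulating wrist views taken at different heights.

Run:
```python
from h import *
f=grab_frame("wrist");s=read_state();K,R,t=cam(f);p=np.array(s["eef_pos"]);Rt=np.array(s["ee_rot"])
print("fx",f["fx"],"cam-tcp",(-R.T@t)-p)
Rc=Rt.T@R.T;oc=Rt.T@((-R.T@t)-p)   # cam in tool
def at(p,Rt):
    g=dict(f);Rw=(Rt@Rc);c=p+Rt@oc;g["rvec"]=cv2.Rodrigues(Rw.T)[0];g["tvec"]=-Rw.T@c;return g
def rot(a,b):
    y=np.array([b,-a,0]);y/=np.linalg.norm(y);z=np.array([0,0,-1.]);return np.c_[np.cross(y,z),y,z]
w1=at(np.array([.5469,-.0832,.2569]),rot(.035,.999));w2=at(np.array([.5548,-.1058,.2086]),rot(.05,.999))
T=grab_frame("top");S=grab_frame("scene")
def c(a,o,k):return np.array(a)/k+o
for n,ob in {"lid fn":[(w1,(128,143)),(w2,(88,125))],"lid ff":[(w1,(405,147)),(w2,(424,125))],
 "wing back":[(w1,(265,230)),(w2,(255,228))],"wing front":[(w1,(266,174)),(w2,(255,158)),(f,(256,188))],
 "lip n":[(w1,(197,127)),(w2,(170,102)),(f,(60+74,60+45))],"lip f":[(w1,(336,127)),(w2,(340,102)),(f,(60+317,60+45))],
 "disc":[(w1,(266,196)),(w2,(254.5,186)),(f,(256,222))]}.items():
    print(n,tri([a for a,b in ob],[b for a,b in ob]))
b=cv2.imread("pics/w2.png")
for n,im in(("pics/w1.png",0),("pics/w2.png",0)):
    g=cv2.imread(n).max(2); col=265 if "1" in n else 255
    print(n,g[165:238,col].tolist()); print(g[195 if "1" in n else 200,240:285].tolist())
print("scene cam",-cam(S)[1].T@cam(S)[2],"top cam",-cam(T)[1].T@cam(T)[2])
```

```text
fx 343.74739987811597 cam-tcp [0.0048 0.0694 0.168 ]
lid fn (array([ 0.435 , -0.0538,  0.1227]), np.float64(0.0002541327916273997))
lid ff (array([ 0.68  , -0.0662,  0.1211]), np.float64(0.00041863880664506567))
wing back (array([ 0.553 , -0.1311,  0.1454]), np.float64(0.0003570267569273982))
wing front (array([ 0.5557, -0.0815,  0.1398]), np.float64(0.0006976877503798141))
lip n (array([ 0.4968, -0.0412,  0.1213]), np.float64(0.0013681384273040568))
lip f (array([ 0.6191, -0.047 ,  0.1175]), np.float64(0.000476381682295858))
disc (array([ 0.5545, -0.1075,  0.1181]), np.float64(0.0013497125660826667))
pics/w1.png [83, 83, 83, 82, 82, 83, 82, 78, 64, 42, 22, 24, 21, 22, 25, 28, 29, 30, 31, 32, 28, 33, 27, 27, 30, 33, 26, 27, 28, 29, 24, 26, 26, 27, 24, 25, 23, 34, 28, 32, 29, 25, 21, 28, 27, 30, 27, 28, 26, 30, 39, 43, 44, 43, 45, 44, 45, 43, 42, 41, 44, 44, 41, 39, 44, 71, 102, 124, 134, 138, 135, 136, 134]
[110, 104, 94, 99, 107, 114, 115, 115, 116, 113, 114, 109, 98, 74, 47, 28, 26, 31, 26, 20, 30, 24, 27, 23, 27, 24, 30, 27, 30, 31, 25, 26, 24, 24, 26, 27, 40, 63, 94, 119, 139, 165, 188, 195, 195]
pics/w2.png [30, 32, 37, 31, 30, 31, 34, 34, 33, 30, 32, 36, 33, 31, 32, 29, 27, 34, 32, 29, 34, 32, 31, 33, 33, 28, 31, 27, 28, 33, 28, 27, 27, 24, 27, 29, 29, 29, 33, 30, 27, 30, 31, 27, 23, 29, 29, 22, 30, 28, 28, 29, 31, 27, 25, 30, 26, 32, 28, 26, 28, 29, 54, 92, 121, 140, 144, 145, 143, 142, 143, 143, 143]
[98, 71, 46, 31, 22, 31, 24, 26, 18, 31, 31, 21, 29, 25, 27, 29, 32, 30, 33, 26, 22, 25, 31, 25, 24, 29, 33, 48, 71, 96, 113, 121, 120, 118, 109, 99, 93, 92, 90, 90, 88, 97, 112, 130, 136]
scene cam [ 0.5636 -0.6037  1.1552] top cam [ 0.3848 -0.0216  1.0562]
```

Run:
```python
from h import *
f=grab_frame("wrist");s=read_state();K,R,t=cam(f);p=np.array(s["eef_pos"]);Rt=np.array(s["ee_rot"])
Rc=Rt.T@R.T;oc=Rt.T@((-R.T@t)-p)
def at(p):
    g=dict(f);Rw=(Rt@Rc);c=np.array(p)+Rt@oc;g["rvec"]=cv2.Rodrigues(Rw.T)[0];g["tvec"]=-Rw.T@c;return g
w2=at([.5548,-.1058,.2086]);w4=at([.5543,-.1065,.1381])
g4=cv2.imread("pics/w4.png").max(2);g5=f["pixels"].max(2);g2=cv2.imread("pics/w2.png").max(2)
print("w2 col255",g2[148:166,255].tolist());print("w4 row 234..260 /2+60",g4[234:264:2,391].tolist());print("w5 rows 178-195",g5[178:196,256].tolist())
# local front end of the wing: visible edge = max-row-up of top/bottom front edges
c=np.array([.5547,-.107,0])
for nm,q in(("w2",w2),("w4",w4),("w5",f)):
    print(nm,[(round(z,4),round(proj(q,c+.024*F+[0,0,z])[1],1)) for z in(.152,.132,.1445,.1245)],"width@top",[np.round(proj(q,c+.024*F+k*.006*YC+[0,0,.152])[0],1) for k in(-1,1)])
print("w5 row 196 profile",g5[196,236:280].tolist());print("w5 row 192",g5[192,236:280].tolist())
print("strip col 257 rows 230..360",g5[228:362:3,257].tolist())
```

```text
w2 col255 [88, 87, 89, 87, 87, 88, 87, 86, 85, 77, 58, 33, 15, 17, 19, 23, 22, 30]
w4 row 234..260 /2+60 [97, 96, 99, 96, 92, 81, 56, 25, 20, 25, 18, 21, 23, 22, 22]
w5 rows 178-195 [98, 98, 96, 98, 98, 100, 97, 97, 80, 55, 35, 16, 23, 18, 19, 23, 20, 17]
w2 [(0.152, np.float64(164.1)), (0.132, np.float64(158.4)), (0.1445, np.float64(161.8)), (0.1245, np.float64(156.5))] width@top [np.float64(246.5), np.float64(264.5)]
w4 [(0.152, np.float64(193.3)), (0.132, np.float64(182.4)), (0.1445, np.float64(189.0)), (0.1245, np.float64(178.9))] width@top [np.float64(242.9), np.float64(268.6)]
w5 [(0.152, np.float64(199.0)), (0.132, np.float64(186.9)), (0.1445, np.float64(194.1)), (0.1245, np.float64(183.0))] width@top [np.float64(242.0), np.float64(269.1)]
w5 row 196 profile [135, 136, 134, 133, 130, 115, 85, 51, 31, 22, 21, 28, 21, 27, 28, 21, 24, 19, 22, 17, 26, 25, 19, 24, 31, 25, 25, 24, 22, 31, 59, 98, 128, 137, 135, 136, 138, 136, 138, 135, 135, 130, 124, 118]
w5 row 192 [112, 120, 123, 131, 134, 129, 113, 77, 44, 24, 23, 24, 25, 20, 18, 28, 14, 23, 21, 17, 19, 26, 27, 20, 20, 26, 18, 23, 30, 51, 85, 116, 131, 134, 132, 127, 123, 110, 104, 97, 97, 98, 96, 101]
strip col 257 rows 230..360 [35, 33, 20, 22, 30, 28, 17, 19, 28, 21, 25, 28, 21, 20, 27, 40, 43, 39, 43, 41, 41, 40, 42, 39, 36, 42, 40, 39, 36, 38, 38, 37, 43, 135, 158, 157, 159, 160, 159, 157, 158, 154, 91, 31, 26]
```

Geometry says the wing is up, at (0.555,-0.107), top 0.152. The fingers should be touching it, so I'll feel on in small steps.

send_rows(
  motion=[
    [0, 0, 0.1, 0, 0, 0, 0],
    [0, 0, 0.2, 0, 0, 0, 0],
    [0, 0, 0.2, 0, 0, 0, 0],
  ],
)

```text
time: 6.07
eef_pos: [0.5544, -0.1066, 0.1271]
ee_rot: [[0.052, 0.999, 0.0], [0.999, -0.052, -0.0], [-0.0, 0.0, -1.0]]
wrist_force: [-1.3, 0.2, -0.3]
gripper_width: -0.0
gripper_force: 0.0
```

send_rows(
  motion=[
    [0, 0, 0.1, 0, 0, 0, 0],
    [0, 0, 0.2, 0, 0, 0, 0],
    [0, 0, 0.2, 0, 0, 0, 0],
  ],
)

```text
time: 6.32
eef_pos: [0.5545, -0.1066, 0.1257]
ee_rot: [[0.052, 0.999, 0.0], [0.999, -0.052, -0.0], [-0.0, 0.0, -1.0]]
wrist_force: [-1.1, 0.7, 5.2]
gripper_width: -0.0
gripper_force: 2.3
```

send_rows(
  motion=[
    [0, 0, 0.1, 0, 0, 0, 0],
    [0, 0, 0.2, 0, 0, 0, 0],
    [0, 0, 0.2, 0, 0, 0, 0],
  ],
)

```text
time: 6.57
eef_pos: [0.5545, -0.1066, 0.1238]
ee_rot: [[0.052, 0.999, 0.001], [0.999, -0.052, -0.0], [-0.0, 0.001, -1.0]]
wrist_force: [-2.4, 0.5, 5.4]
gripper_width: -0.0
gripper_force: 2.9
```

Run:
```python
from h import *
st()
f=grab_frame("wrist");g=f["pixels"].max(2)
print("front edge",g[178:200,256].tolist())
for z in(.152,.132,.1445,.1245):print(z,proj(f,np.array([.5547,-.107,z])+.024*F))
```

```text
6.5667 [ 0.5545 -0.1066  0.1238] [-0.3696  0.128   1.9207 -0.0001  1.0922 -0.318 ] F [-2.3764  0.486   5.4498] w -0.00012865784307999664 2.9178196750581264
front edge [100, 99, 98, 99, 97, 98, 100, 99, 95, 81, 60, 38, 22, 26, 19, 21, 26, 22, 18, 21, 25, 22]
0.152 [255.0319 202.6329]
0.132 [255.2737 189.7189]
0.1445 [255.1297 197.4131]
0.1245 [255.3506 185.6139]
```

Contact is on the spring (5.4 N over 2 mm), so the wing top corresponds to reported TCP z ≈ 0.126. The real shut tips sit ~26 mm behind the reported TCP, which also agrees with the tip row in the wrist image. I'll back off, open, and regrip with that offset.

send_rows(
  motion=[
    [0, 0, -1.5, 0, 0, 0, 0],
    [0, 0, -2.7, 0, 0, 0, 3],
    [0, 0, -2.7, 0, 0, 0, 3],
    [0, 0, -2.7, 0, 0, 0, 3],
    [0, 0, -2.7, 0, 0, 0, 3],
    [0, 0, -2.7, 0, 0, 0, 3],
  ],
)

```text
time: 7.12
eef_pos: [0.5536, -0.1063, 0.149]
ee_rot: [[0.052, 0.999, -0.002], [0.999, -0.052, 0.001], [0.001, -0.002, -1.0]]
wrist_force: [0.3, 0.2, 0.2]
gripper_width: 0.35
gripper_force: 0.0
```

send_rows(
  motion=[
    [0, 0, 1, 0, 0, 0, 3],
    [0, 0, 2, 0, 0, 0, 3],
    [0, 0, 3, 0, 0, 0, 3],
    [0, 0, 3.5, 0, 0, 0, 3],
    [0, 0, 3.8, 0, 0, 0, 3],
    [0, 0, 3.8, 0, 0, 0, 3],
  ],
)

```text
time: 7.62
eef_pos: [0.5534, -0.1062, 0.1105]
ee_rot: [[0.052, 0.999, -0.003], [0.999, -0.052, 0.001], [0.001, -0.003, -1.0]]
wrist_force: [0.0, -0.1, 0.3]
gripper_width: 0.352
gripper_force: 0.0
```

send_rows(
  motion=[
    [0, 0, 0, 0, 0, 0, 1.5],
    [0, 0, 0, 0, 0, 0, 0.8],
    [0, 0, 0, 0, 0, 0, 0.8],
    [0, 0, 0, 0, 0, 0, 0.8],
    [0, 0, 0, 0, 0, 0, 0.8],
    [0, 0, 0, 0, 0, 0, 0.8],
  ],
  grip_force=50,
)

```text
time: 8.12
eef_pos: [0.5533, -0.1065, 0.1125]
ee_rot: [[0.051, 0.999, -0.002], [0.999, -0.051, -0.0], [-0.0, -0.002, -1.0]]
wrist_force: [-5.2, 1.1, 2.7]
gripper_width: 0.122
gripper_force: 51.9
```

Gripped (52 N, ~10 mm). Pressing down now.

send_rows(
  motion=[
    [0, 0, 0.2, 0, 0, 0, 0.6],
    [0, 0, 0.4, 0, 0, 0, 0.6],
    [0, 0, 0.6, 0, 0, 0, 0.6],
    [0, 0, 0.75, 0, 0, 0, 0.6],
    [0, 0, 0.85, 0, 0, 0, 0.6],
    [0, 0, 0.85, 0, 0, 0, 0.6],
  ],
)

```text
time: 8.62
eef_pos: [0.5534, -0.1065, 0.1051]
ee_rot: [[0.051, 0.999, -0.003], [0.999, -0.051, 0.0], [-0.0, -0.003, -1.0]]
wrist_force: [-8.2, 0.7, 8.0]
gripper_width: 0.124
gripper_force: 52.6
```

send_rows(
  motion=[
    [0, -0.05, 0.05, 0, 0, 0, 0.6],
    [0, -0.1, 0.1, 0, 0, 0, 0.6],
    [0, -0.1, 0.15, 0, 0, 0, 0.6],
    [0, -0.1, 0.15, 0, 0, 0, 0.6],
  ],
)

```text
time: 8.95
eef_pos: [0.5534, -0.1066, 0.1048]
ee_rot: [[0.051, 0.999, -0.0], [0.999, -0.051, -0.0], [-0.0, -0.0, -1.0]]
wrist_force: [-7.7, 1.4, 11.5]
gripper_width: 0.122
gripper_force: 53.0
```

send_rows(
  motion=[
    [0, 0, 0, 0, 0, -3, 0.6],
    [0, 0, 0, 0, 0, -7, 0.6],
    [0, 0, 0, 0, 0, -11, 0.6],
    [0, 0, 0, 0, 0, -15, 0.6],
    [0, 0, 0, 0, 0, -15, 0.6],
  ],
)

```text
time: 9.37
eef_pos: [0.5538, -0.1065, 0.1048]
ee_rot: [[-0.211, 0.977, 0.001], [0.977, 0.211, -0.0], [-0.0, 0.001, -1.0]]
wrist_force: [-6.3, 1.7, 9.0]
gripper_width: 0.122
gripper_force: 52.8
```

Run:
```python
from h import *
st();print(np.array(read_state()["wrist_torque"]))
```

```text
9.3667 [ 0.5538 -0.1065  0.1048] [-0.37    0.1497  1.9346  0.0002  1.0563 -0.5828] F [-6.3031  1.6586  9.0051] w 0.12225960844689762 52.8482723236084
[0.2815 1.0056 0.0623]
```

send_rows(
  motion=[
    [0, 0, 0.03, 0, 0, -6, 0.6],
    [0, 0, 0.03, 0, 0, -12, 0.6],
    [0, 0, 0.03, 0, 0, -18, 0.6],
    [0, 0, 0.03, 0, 0, -24, 0.6],
    [0, 0, 0.03, 0, 0, -30, 0.6],
    [0, 0, 0.03, 0, 0, -36, 0.6],
    [0, 0, 0.03, 0, 0, -42, 0.6],
    [0, 0, 0.03, 0, 0, -48, 0.6],
    [0, 0, 0.03, 0, 0, -52, 0.6],
    [0, 0, 0.03, 0, 0, -52, 0.6],
  ],
)

```text
time: 10.2
eef_pos: [0.5547, -0.1057, 0.1049]
ee_rot: [[-0.9, 0.436, 0.003], [0.436, 0.9, 0.002], [-0.002, 0.003, -1.0]]
wrist_force: [-4.3, 4.0, 9.0]
gripper_width: 0.124
gripper_force: 52.8
```

send_rows(
  motion=[
    [0, 0, 0, 0, 0, -4, 0.6],
    [0, 0, 0, 0, 0, -8, 0.6],
    [0, 0, 0, 0, 0, -11, 0.6],
    [0, 0, 0, 0, 0, -13, 0.6],
    [0, 0, 0, 0, 0, -13, 0.6],
  ],
)

```text
time: 10.62
eef_pos: [0.5547, -0.1054, 0.1048]
ee_rot: [[-0.975, 0.224, 0.003], [0.224, 0.975, 0.002], [-0.003, 0.003, -1.0]]
wrist_force: [-3.0, 4.8, 9.3]
gripper_width: 0.126
gripper_force: 52.8
```

Run:
```python
from h import *
st();print(np.array(read_state()["wrist_torque"]))
```

```text
10.6167 [ 0.5547 -0.1054  0.1048] [-0.369   0.1501  1.9342  0.0037  1.055  -1.716 ] F [-3.0457  4.8205  9.2582] w 0.12636024748416053 52.84351050853729
[0.9135 0.62   0.0494]
```

send_rows(
  motion=[
    [0, 0, 0, 0, 0, -1, 0.6],
    [0, 0, 0, 0, 0, -1, 0.6],
    [0, 0, -0.3, 0, 0, -1, 0.6],
    [0, 0, -0.6, 0, 0, -1, 0.6],
    [0, 0, -0.85, 0, 0, -1, 0.6],
    [0, 0, -0.95, 0, 0, 0, 0.6],
    [0, 0, -0.95, 0, 0, 0, 3],
    [0, 0, -0.95, 0, 0, 0, 3],
    [0, 0, -0.95, 0, 0, 0, 3],
    [0, 0, -0.95, 0, 0, 0, 3],
  ],
)

```text
time: 11.45
eef_pos: [0.5532, -0.1069, 0.111]
ee_rot: [[-0.975, 0.224, -0.0], [0.224, 0.975, -0.001], [0.0, -0.001, -1.0]]
wrist_force: [-0.4, -0.5, 0.4]
gripper_width: 0.349
gripper_force: 0.0
```

send_rows(
  motion=[
    [0, 0, -1, 0, 0, 0, 3],
    [0, 0, -3, 0, 0, 0, 3],
    [0, 0, -5, 0, 0, 7, 2],
    [0, 0, -8, 0, 0, 14, 0.5],
    [0, 0, -11, 0, 0, 21, 0],
    [0, 0, -13, 0, 0, 28, 0],
    [0, 0, -13, 0, 0, 35, 0],
    [0, 0, -13, 0, 0, 42, 0],
    [0, 0, -13, 0, 0, 49, 0],
    [0, 0, -13, 0, 0, 56, 0],
  ],
)

```text
time: 12.28
eef_pos: [0.5534, -0.1068, 0.2423]
ee_rot: [[-0.353, 0.936, 0.001], [0.936, 0.353, -0.001], [-0.001, 0.001, -1.0]]
wrist_force: [0.4, 0.1, -0.2]
gripper_width: 0.001
gripper_force: 0.0
```

Run:
```python
from h import *
st()
f=grab_frame("wrist");g=(f["pixels"].max(2)<50).astype(np.uint8)
S=grab_frame("scene");gs=(S["pixels"][195:225,235:268].max(2)<55).astype(np.uint8)
c=proj(f,(.5547,-.107,.152)).round().astype(int);print("wing expected px",c)
n,l,s,ce=cv2.connectedComponentsWithStats(g);i=l[c[1],c[0]];print(i,s[i],ce[i])
p=np.argwhere(l==i)[:,::-1].astype(np.float32);v=cv2.fitLine(p,2,0,.01,.01).ravel();a=plane(f,v[2:],.142);b=plane(f,v[2:]+10*v[:2],.142);d=b-a;print("wing axis",np.degrees(np.arctan2(d[1],d[0])))
```

```text
12.2833 [ 0.5534 -0.1068  0.2423] [-0.3705  0.0137  1.8163 -0.0004  1.3103 -0.7314] F [ 0.4476  0.0766 -0.2064] w 0.001413797440042371 0.0
wing expected px [258 184]
4 [ 230  158   54   43 1115] [257.296  178.9471]
wing axis -13.725826793840474
```

The wing now lies at -13.7° (from 87°), so ~79–80° turned. Now the hook pose in front of the lip, tilted 45°.

```bash
cat >> h.py <<'E'
B0=np.array([.556,-.0455,.117]);H=B0-.192*F+[0,0,.001];UP=np.array([0,0,1.])
def hook(alpha,theta,gap=.0005,prot=.009,D=.026,back=0):
    """TCP pose with the bar on the fingers' upper-back face; alpha lid deg, theta tilt deg"""
    a=np.radians(alpha);B=H+.192*(np.cos(a)*F+np.sin(a)*UP)
    R=tilt(down(),-theta);n=-R[:,0];z=R[:,2]
    return B+(prot+D)*z-(.015+gap)*n+back*F,R
E
python3 - <<'E'
from h import *
st()
p,R=hook(0,45,.003,back=.10);print(R);print(p);go(p+[0,0,.12],R);go(p,R);p,R=hook(0,45,.003);print(p)
E
```

```text
12.3833 [ 0.5534 -0.1067  0.242 ] [-0.3704  0.014   1.8165 -0.0003  1.3102 -0.7376] F [-0.6494  0.164   0.286 ] w 0.004986921017367295 0.0
[[ 0.0376  0.9986 -0.0376]
 [ 0.7061 -0.0532 -0.7061]
 [-0.7071  0.     -0.7071]]
[0.5607 0.0424 0.0805]
shift cm [13.6558  6.0347  4.1413] rot [  9.4921 -44.282   22.8194]
shift cm [13.6653  6.0291 16.1413] rot [  9.4921 -44.282   22.8194]
[ 0.5554 -0.0575  0.0805]
```

send_rows(
  motion=[
    [3, 1, -1, 0, 0, 0, 0],
    [13.7, 6, 4.1, 9.5, -44.3, 22.8, 0],
    [13.7, 6, 4.1, 9.5, -44.3, 22.8, 0],
    [13.7, 6, 4.1, 9.5, -44.3, 22.8, 0],
    [13.7, 6, 4.1, 9.5, -44.3, 22.8, 0],
    [13.7, 6, 4.1, 9.5, -44.3, 22.8, 0],
    [13.7, 6, 4.1, 9.5, -44.3, 22.8, 0],
    [13.7, 6, 4.1, 9.5, -44.3, 22.8, 0],
    [13.7, 6, 4.1, 9.5, -44.3, 22.8, 0],
    [13.7, 6, 4.1, 9.5, -44.3, 22.8, 0],
  ],
)

```text
time: 13.22
eef_pos: [0.5593, 0.0446, 0.1976]
ee_rot: [[0.029, 0.999, -0.04], [0.705, -0.049, -0.707], [-0.708, -0.008, -0.706]]
wrist_force: [-0.1, -0.3, -1.2]
gripper_width: 0.001
gripper_force: 0.0
```

send_rows(
  motion=[
    [0, 0, 0, 0, 0, 0, 0],
    [0, 0, 0, 0, 0, 0, 0],
    [0, 0, 0, 0, 0, 0, 0],
  ],
)

```text
time: 13.47
eef_pos: [0.5605, 0.0422, 0.2015]
ee_rot: [[0.038, 0.999, -0.037], [0.707, -0.053, -0.705], [-0.706, 0.0, -0.708]]
wrist_force: [-0.1, -0.6, 0.6]
gripper_width: 0.001
gripper_force: 0.0
```

Run:
```python
from h import *
st();print(np.array(read_state()["ee_rot"]))
p,R=hook(0,45,.003,back=.10);go(p,R)
p,R=hook(0,45,.003);go(p,R)
```

```text
13.4667 [0.5605 0.0422 0.2015] [ 0.2273  0.2425  1.7921 -0.7551  1.4281  0.5195] F [-0.0764 -0.5621  0.5798] w 0.000636735170228525 0.0
[[ 0.0379  0.9986 -0.0374]
 [ 0.7072 -0.0532 -0.705 ]
 [-0.7059  0.0003 -0.7083]]
shift cm [8.553  0.0121 8.5598] rot [ 0.0111 -0.0937 -0.0112]
shift cm [ 1.4704  0.0121 15.6193] rot [ 0.0111 -0.0937 -0.0112]
```

send_rows(
  motion=[
    [4, 0, 4, 0, 0, 0, 0],
    [7.5, 0, 7.5, 0, 0, 0, 0],
    [8.5, 0, 8.5, 0, 0, 0, 0],
    [7, 0, 10, 0, 0, 0, 0],
    [5.3, 0, 11.7, 0, 0, 0, 0],
    [3.9, 0, 13.1, 0, 0, 0, 0],
    [3.9, 0, 13.1, 0, 0, 0, 0],
    [3.9, 0, 13.1, 0, 0, 0, 0],
  ],
)

```text
time: 14.13
eef_pos: [0.5568, -0.0234, 0.0811]
ee_rot: [[0.04, 0.998, -0.039], [0.707, -0.056, -0.705], [-0.706, 0.001, -0.708]]
wrist_force: [0.3, 1.0, -0.1]
gripper_width: -0.0
gripper_force: 0.0
```

Run:
```python
from h import *
st()
p,R=hook(0,45,.003);go(p,R)
s=read_state();p=np.array(s["eef_pos"]);z=np.array(s["ee_rot"])[:,2]
f=grab_frame("wrist");S=grab_frame("scene");T=grab_frame("top")
c=np.zeros((600,800,3),np.uint8);c[:384,:512]=f["pixels"];c[384:,:]=0
q=S["pixels"][150:230,200:300];c[384:600,:270]=cv2.resize(q,(270,216),interpolation=2)
q=T["pixels"][150:260,220:330];c[384:600,290:506]=cv2.resize(q,(216,216),interpolation=2)
cv2.imwrite("pics/c6.png",c[:,:,::-1])
print("wrist: bar mid",proj(f,B0),"tip(D)",proj(f,p-.026*z),"tcp",proj(f,p))
```

```text
14.1333 [ 0.5568 -0.0234  0.0811] [ 0.12    0.3575  1.9025 -0.839   1.2075  0.6224] F [ 0.32    0.9983 -0.0914] w -0.00014578992894278506 0.0
shift cm [-2.3775  0.0453  2.4543] rot [-0.0715 -0.0725 -0.1226]
wrist: bar mid [255.7908 307.898 ] tip(D) [254.5737 250.9973] tcp [254.956  228.8094]
```

View pics/c6.png

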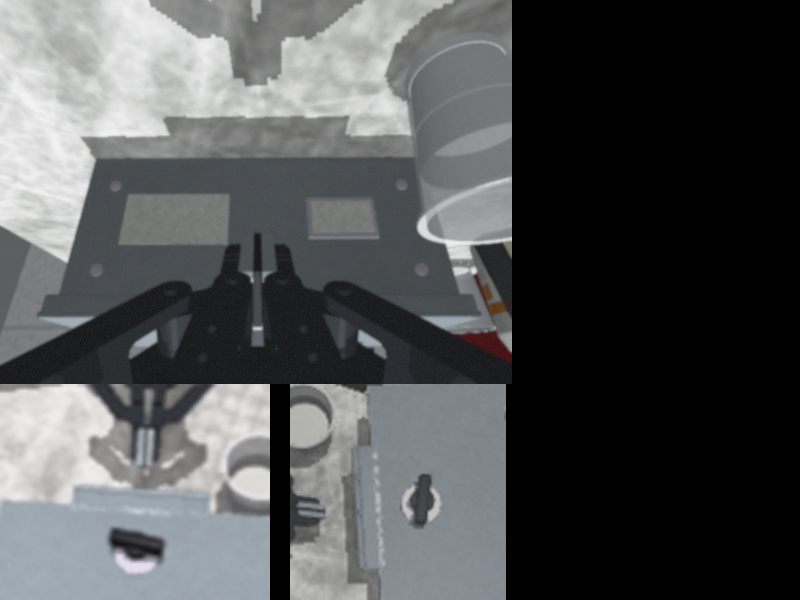

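The wing stands turned; fingers are in front of the lip with their tip at top-view px ≈ (238,214), wrist px (257,233); the cup is clear to the right. I'll check the tip offset against the top view.

Run:
```python
from h import *
s=read_state();p=np.array(s["eef_pos"]);R=np.array(s["ee_rot"]);T=grab_frame("top");S=grab_frame("scene")
for D in(0,.013,.026,.04):print(D,"top",proj(T,p-D*R[:,2]),"upper face",proj(T,p-D*R[:,2]-.011*R[:,0]),"scene",proj(S,p-D*R[:,2]),proj(S,p-D*R[:,2]-.011*R[:,0]))
g=T["pixels"].astype(int)
print("top row 214",g[214,225:262].max(1).tolist());print("top row 212",g[212,225:262].max(1).tolist())
g=S["pixels"].astype(int);print("scene col 254 rows 165-195",g[165:196,254].max(1).tolist())
print("bar front top",proj(T,B0+.004*F),"scene",proj(S,B0+.004*F))
```

```text
0 top [243.2023 216.9568] upper face [247.012  216.0721] scene [251.9908 188.8495] [251.7746 190.1008]
0.013 top [238.5331 216.4179] upper face [242.3423 215.5208] scene [252.2805 183.8965] [252.0662 185.1085]
0.026 top [233.7765 215.8689] upper face [237.5846 214.9591] scene [252.572  178.9131] [252.3596 180.0853]
0.04 top [228.5535 215.2661] upper face [232.3596 214.3422] scene [252.8879 173.512 ] [252.6776 174.6406]
top row 214 [105, 100, 101, 95, 94, 86, 80, 75, 72, 69, 71, 74, 99, 152, 167, 161, 151, 143, 145, 150, 151, 154, 124, 105, 105, 105, 102, 90, 110, 111, 125, 127, 138, 145, 146, 146, 146]
top row 212 [119, 124, 124, 124, 127, 130, 133, 134, 140, 141, 142, 144, 131, 150, 160, 163, 165, 158, 151, 148, 141, 150, 122, 98, 96, 97, 97, 84, 111, 138, 135, 119, 137, 145, 146, 145, 146]
scene col 254 rows 165-195 [71, 107, 136, 143, 142, 141, 141, 141, 148, 149, 149, 153, 161, 162, 153, 133, 157, 167, 155, 125, 115, 116, 119, 127, 165, 175, 165, 172, 176, 178, 183]
bar front top [253.0554 213.0984] scene [251.5328 188.9506]
```

Upper-face tip predicted at 237.6, seen at 237.3, so the 26 mm offset holds. Hooking under.

send_rows(
  motion=[
    [-0.8, 0, 0.8, 0, 0, 0, 0],
    [-1.6, 0, 1.6, 0, 0, 0, 0],
    [-2.1, 0, 2.2, 0, 0, 0, 0],
    [-2.4, 0, 2.45, 0, 0, 0, 0],
    [-2.4, 0, 2.45, 0, 0, 0, 0],
    [-2.4, 0, 2.45, 0, 0, 0, 0],
  ],
)

```text
time: 14.88
eef_pos: [0.5546, -0.0568, 0.0797]
ee_rot: [[0.037, 0.999, -0.039], [0.706, -0.054, -0.706], [-0.707, -0.001, -0.707]]
wrist_force: [-0.0, -0.3, -0.5]
gripper_width: -0.001
gripper_force: 0.0
```

Run:
```python
from h import *
st()
s=read_state();R0=np.array(s["ee_rot"]);p0=np.array(s["eef_pos"])
for a in range(0,84,6):
    th=45-25*max(0,(a-10))/69
    p,R=hook(a,th,0);print(a,R0.T@(p-p0)*100,np.degrees(cv2.Rodrigues(R0.T@R)[0].ravel()))
```

```text
14.8833 [ 0.5546 -0.0568  0.0797] [ 0.0632  0.3402  1.9298 -0.8677  1.1685  0.5975] F [-0.0381 -0.2781 -0.5465] w -0.0008173302650940158 0.0
0 [-0.4101  0.084  -0.011 ] [-0.0683 -0.0182  0.0117]
6 [-1.9032  0.0821 -1.3562] [-0.0683 -0.0182  0.0117]
12 [-3.4846  0.0803 -2.5573] [-0.0684  0.7064  0.0112]
18 [-5.0938  0.0787 -3.6237] [-0.0686  2.8803  0.0099]
24 [-6.8009  0.0773 -4.5077] [-0.0688  5.0542  0.0086]
30 [-8.5861  0.0761 -5.2001] [-0.0689  7.2281  0.0073]
36 [-10.4286   0.0752  -5.6941] [-0.0691  9.4021  0.006 ]
42 [-12.307    0.0745  -5.9849] [-0.0692 11.576   0.0047]
48 [-14.1996   0.074   -6.0702] [-0.0694 13.7499  0.0034]
54 [-16.0846   0.0737  -5.9498] [-0.0695 15.9238  0.0021]
60 [-17.9402   0.0737  -5.6258] [-0.0696 18.0977  0.0008]
66 [-19.745    0.074   -5.1028] [-0.0696 20.2716 -0.0006]
72 [-21.4783   0.0745  -4.3873] [-0.0697 22.4455 -0.0019]
78 [-23.12     0.0752  -3.4882] [-0.0697 24.6194 -0.0032]
```

send_rows(
  motion=[
    [-0.4, 0, 0, 0, 0, 0, 0],
    [-0.7, 0, -0.25, 0, 0, 0, 0],
    [-1.2, 0, -0.7, 0, 0, 0, 0],
    [-1.9, 0, -1.35, 0, 0, 0, 0],
    [-2.65, 0, -1.95, 0, 0.3, 0, 0],
    [-3.5, 0, -2.55, 0, 0.7, 0, 0],
    [-3.5, 0, -2.55, 0, 0.7, 0, 0],
  ],
)

```text
time: 15.47
eef_pos: [0.5552, -0.0622, 0.1248]
ee_rot: [[0.04, 0.999, -0.036], [0.716, -0.054, -0.696], [-0.697, 0.002, -0.717]]
wrist_force: [-0.0, 6.1, -0.1]
gripper_width: -0.0
gripper_force: 2.8
```

```bash
cat >> h.py <<'E'
def plan(al,gap=0,**k):
    s=read_state();R0=np.array(s["ee_rot"]);p0=np.array(s["eef_pos"])
    for a in al:
        p,R=hook(a,45-25*max(0,(a-10))/69,gap,**k);print(a,(R0.T@(p-p0)*100).round(2),np.degrees(cv2.Rodrigues(R0.T@R)[0].ravel()).round(1))
def lipseen():
    """lid angle guess: bar far end in the top/scene view against prediction"""
E
python3 - <<'E'
from h import *
st();plan(range(12,50,4))
E
```

```text
15.4667 [ 0.5552 -0.0622  0.1248] [ 0.0491  0.2616  1.9232 -0.8361  1.2068  0.5184] F [-0.0087  6.1239 -0.1043] w -0.00026953983560507326 2.7992743626236916
12 [ 0.08 -0.    0.26] [ 0.1 -0.1 -0.1]
16 [-0.97 -0.   -0.49] [ 0.1  1.4 -0.1]
20 [-2.07  0.   -1.15] [ 0.1  2.8 -0.1]
24 [-3.21  0.   -1.74] [ 0.1  4.3 -0.1]
28 [-4.38  0.01 -2.24] [ 0.1  5.7 -0.1]
32 [-5.59  0.01 -2.65] [ 0.1  7.2 -0.1]
36 [-6.82  0.01 -2.98] [ 0.1  8.6 -0.1]
40 [-8.06  0.02 -3.21] [ 0.1 10.1 -0.1]
44 [-9.32  0.02 -3.35] [ 0.1 11.5 -0.1]
48 [-10.58   0.02  -3.4 ] [ 0.1 13.  -0.1]
```

```bash
cat >> h.py <<'E'
def lipcheck(al):
    for nm in("top","scene"):
        f=grab_frame(nm);g=f["pixels"]
        cv2.imwrite(f"pics/lc_{nm}.png",g[:,:,::-1])
        for off in(-.04,.045):
            L=[]
            for a in al:
                r=np.radians(a);q=proj(f,H+off*YC+.196*(np.cos(r)*F+np.sin(r)*UP));L.append((a,q.round(1).tolist()))
            u,v=np.array(L[0][1]).round().astype(int)
            print(nm,off,L)
            if nm=="top":print(" row",v,"cols from",u-20,g[v,u-20:u+25].max(1).tolist())
            else:print(" col",u,"rows from",v-20,g[v-20:v+30,u].max(1).tolist())
E
python3 - <<'E'
from h import *
lipcheck([0,4,8,12])
E
```

```text
top -0.04 [(0, [254.2, 233.4]), (4, [254.5, 232.4]), (8, [255.3, 231.3]), (12, [256.6, 230.2])]
 row 233 cols from 234 [79, 92, 95, 144, 168, 171, 171, 164, 154, 152, 153, 156, 155, 155, 154, 121, 103, 102, 103, 99, 101, 99, 92, 111, 133, 138, 122, 131, 138, 139, 137, 136, 137, 138, 144, 146, 139, 137, 135, 134, 134, 134, 136, 138, 137]
top 0.045 [(0, [251.8, 190.5]), (4, [252.0, 188.9]), (8, [252.7, 187.2]), (12, [254.0, 185.5])]
 row 190 cols from 232 [55, 58, 55, 56, 60, 59, 55, 59, 61, 90, 148, 168, 167, 156, 146, 142, 146, 151, 155, 158, 160, 166, 129, 126, 141, 130, 117, 129, 136, 139, 136, 135, 135, 135, 135, 138, 133, 134, 131, 133, 132, 133, 134, 133, 134]
scene -0.04 [(0, [235.1, 187.6]), (4, [235.0, 185.1]), (8, [234.8, 182.9]), (12, [234.5, 180.9])]
 col 235 rows from 168 [229, 226, 223, 218, 217, 222, 229, 232, 233, 234, 236, 235, 216, 184, 169, 161, 182, 190, 190, 190, 196, 218, 223, 201, 185, 184, 184, 184, 184, 185, 187, 186, 187, 188, 187, 187, 188, 187, 188, 187, 189, 188, 187, 187, 187, 187, 188, 189, 189, 188]
scene 0.045 [(0, [270.0, 190.0]), (4, [270.2, 187.5]), (8, [270.4, 185.3]), (12, [270.6, 183.4])]
 col 270 rows from 170 [207, 199, 194, 202, 214, 216, 214, 212, 211, 206, 202, 203, 194, 180, 171, 159, 177, 186, 184, 183, 186, 187, 186, 185, 184, 184, 184, 183, 183, 185, 186, 186, 186, 186, 186, 185, 185, 186, 186, 184, 187, 187, 188, 189, 187, 189, 189, 189, 188, 187]
```

Lid is up ~12° as planned (bar seen at scene rows 180.5/182.5). Continue along the arc.

send_rows(
  motion=[
    [-0.5, 0, -0.4, 0, 0.7, 0, 0],
    [-1.05, 0, -0.75, 0, 1.4, 0, 0],
    [-1.6, 0, -1.1, 0, 2.1, 0, 0],
    [-2.15, 0, -1.4, 0, 2.9, 0, 0],
    [-2.7, 0, -1.7, 0, 3.6, 0, 0],
    [-3.3, 0, -2, 0, 4.3, 0, 0],
    [-3.9, 0, -2.25, 0, 5, 0, 0],
    [-4.5, 0, -2.5, 0, 5.8, 0, 0],
    [-5.1, 0, -2.7, 0, 6.5, 0, 0],
    [-5.7, 0, -2.9, 0, 7.2, 0, 0],
  ],
)

```text
time: 16.4
eef_pos: [0.5536, -0.0826, 0.1836]
ee_rot: [[0.042, 0.999, -0.031], [0.798, -0.052, -0.6], [-0.601, 0.0, -0.799]]
wrist_force: [-0.6, 5.6, 0.8]
gripper_width: 0.007
gripper_force: 2.1
```

Run:
```python
from h import *
st();plan(range(32,76,4))
lipcheck([24,28,32])
```

```text
16.4 [ 0.5536 -0.0826  0.1836] [-0.0335  0.1303  1.9087 -0.697   1.2125  0.3091] F [-0.5598  5.5711  0.7927] w 0.007085407816961014 2.0574774965643883
32 [-0.04  0.04  0.13] [ 0.  -0.1  0. ]
36 [-1.21  0.04 -0.34] [0.  1.4 0. ]
40 [-2.42  0.04 -0.73] [0.  2.8 0. ]
44 [-3.65  0.04 -1.03] [0.  4.3 0. ]
48 [-4.9   0.04 -1.24] [0.  5.7 0. ]
52 [-6.15  0.04 -1.36] [0.  7.2 0. ]
56 [-7.41  0.03 -1.39] [0.  8.6 0. ]
60 [-8.66  0.03 -1.32] [ 0.  10.1  0. ]
64 [-9.91  0.03 -1.17] [ 0.  11.5  0. ]
68 [-11.13   0.03  -0.92] [ 0. 13.  0.]
72 [-12.34   0.03  -0.59] [ 0.  14.4  0. ]
top -0.04 [(24, [263.9, 226.5]), (28, [267.5, 225.3]), (32, [271.7, 224.0])]
 row 226 cols from 244 [56, 59, 58, 58, 59, 57, 57, 65, 88, 100, 106, 106, 109, 109, 111, 110, 110, 105, 103, 100, 97, 87, 71, 89, 80, 58, 52, 57, 110, 141, 145, 129, 121, 129, 129, 128, 128, 129, 127, 143, 150, 133, 126, 125, 128]
top 0.045 [(24, [261.1, 180.0]), (28, [264.5, 178.1]), (32, [268.6, 176.3])]
 row 180 cols from 241 [53, 47, 47, 50, 48, 118, 149, 136, 90, 56, 54, 58, 54, 54, 57, 84, 98, 101, 103, 101, 94, 105, 91, 125, 102, 58, 50, 68, 115, 142, 141, 132, 127, 126, 126, 126, 127, 125, 124, 132, 134, 129, 127, 125, 125]
scene -0.04 [(24, [233.6, 177.4]), (28, [233.2, 177.0]), (32, [232.7, 177.0])]
 col 234 rows from 157 [98, 120, 132, 139, 139, 138, 141, 146, 149, 153, 148, 142, 138, 133, 129, 130, 135, 140, 142, 148, 174, 184, 154, 134, 156, 167, 166, 167, 166, 167, 170, 172, 164, 161, 161, 161, 161, 163, 163, 164, 164, 164, 163, 165, 165, 165, 164, 164, 164, 164]
scene 0.045 [(24, [270.9, 179.9]), (28, [271.0, 179.5]), (32, [271.0, 179.6])]
 col 271 rows from 160 [154, 185, 201, 190, 146, 123, 123, 124, 126, 129, 127, 125, 121, 123, 143, 189, 208, 208, 201, 182, 181, 162, 138, 153, 162, 160, 160, 160, 163, 170, 181, 175, 162, 160, 160, 160, 160, 163, 162, 163, 162, 162, 162, 163, 162, 163, 160, 161, 163, 164]
```

Lid at 32°. Continuing to 56°, then to ~66°.

send_rows(
  motion=[
    [-0.6, 0, -0.25, 0, 0.7, 0, 0],
    [-1.2, 0, -0.45, 0, 1.4, 0, 0],
    [-1.8, 0, -0.65, 0, 2.1, 0, 0],
    [-2.4, 0, -0.85, 0, 2.9, 0, 0],
    [-3.0, 0, -1.0, 0, 3.6, 0, 0],
    [-3.6, 0, -1.15, 0, 4.3, 0, 0],
    [-4.2, 0, -1.27, 0, 5, 0, 0],
    [-4.9, 0, -1.37, 0, 5.8, 0, 0],
    [-5.5, 0, -1.45, 0, 6.5, 0, 0],
    [-6.1, 0, -1.5, 0, 7.2, 0, 0],
  ],
)

```text
time: 17.33
eef_pos: [0.5511, -0.1239, 0.2322]
ee_rot: [[0.046, 0.999, -0.028], [0.866, -0.053, -0.497], [-0.498, -0.001, -0.867]]
wrist_force: [1.0, 2.8, -0.9]
gripper_width: 0.0
gripper_force: 1.0
```

Run:
```python
from h import *
st();plan(range(52,84,2))
lipcheck([48,52,56])
```

```text
17.3333 [ 0.5511 -0.1239  0.2322] [-0.1593  0.0401  1.8754 -0.5548  1.2221  0.0867] F [ 1.0079  2.8145 -0.8866] w 0.00027835170433560506 1.0165045782923698
52 [0.07 0.07 0.04] [-0.1  0.1  0. ]
54 [-0.55  0.07 -0.06] [-0.1  0.8  0. ]
56 [-1.18  0.07 -0.14] [-0.1  1.5  0. ]
58 [-1.8   0.07 -0.2 ] [-0.1  2.2  0. ]
60 [-2.43  0.07 -0.23] [-0.1  3.   0. ]
62 [-3.05  0.07 -0.24] [-0.1  3.7  0. ]
64 [-3.68  0.07 -0.23] [-0.1  4.4  0. ]
66 [-4.31  0.07 -0.2 ] [-0.1  5.1  0. ]
68 [-4.93  0.07 -0.14] [-0.1  5.9  0. ]
70 [-5.55  0.07 -0.06] [-0.1  6.6  0. ]
72 [-6.17  0.07  0.04] [-0.1  7.3  0. ]
74 [-6.78  0.07  0.17] [-0.1  8.   0. ]
76 [-7.39  0.07  0.31] [-0.1  8.8  0. ]
78 [-7.99  0.07  0.48] [-0.1  9.5  0. ]
80 [-8.58  0.07  0.67] [-0.1 10.2  0. ]
82 [-9.17  0.07  0.88] [-0.1 10.9  0. ]
top -0.04 [(48, [294.0, 218.7]), (52, [300.9, 217.4]), (56, [308.3, 216.2])]
 row 219 cols from 274 [74, 63, 52, 47, 48, 49, 48, 47, 49, 48, 49, 48, 42, 41, 42, 40, 39, 41, 42, 44, 41, 43, 41, 42, 44, 42, 42, 96, 128, 151, 145, 117, 109, 108, 108, 121, 118, 111, 107, 106, 107, 108, 109, 107, 109]
top 0.045
[... 289 characters left out ...]

scene -0.04 [(48, [230.6, 181.5]), (52, [230.0, 183.8]), (56, [229.3, 186.6])]
 col 231 rows from 162 [51, 56, 68, 94, 123, 141, 143, 142, 138, 153, 199, 223, 222, 220, 219, 220, 219, 196, 163, 152, 150, 147, 150, 173, 169, 136, 121, 132, 138, 136, 137, 141, 151, 147, 137, 134, 135, 135, 134, 135, 136, 136, 136, 136, 136, 138, 138, 137, 138, 137]
scene 0.045 [(48, [270.9, 184.2]), (52, [270.8, 186.6]), (56, [270.6, 189.4])]
 col 271 rows from 164 [54, 67, 107, 159, 200, 215, 216, 208, 199, 202, 206, 209, 209, 206, 207, 211, 214, 212, 210, 203, 200, 206, 202, 188, 184, 155, 116, 126, 132, 132, 133, 136, 145, 152, 146, 137, 132, 132, 133, 132, 134, 136, 136, 135, 136, 136, 134, 134, 136, 134]
```

send_rows(
  motion=[
    [-0.6, 0, -0.1, 0, 0.7, 0, 0],
    [-1.25, 0, -0.18, 0, 1.4, 0, 0],
    [-1.85, 0, -0.24, 0, 2.2, 0, 0],
    [-2.5, 0, -0.27, 0, 2.9, 0, 0],
    [-3.1, 0, -0.28, 0, 3.6, 0, 0],
    [-3.7, 0, -0.27, 0, 4.3, 0, 0],
    [-4.1, 0, -0.25, 0, 4.8, 0, 0],
    [-4.4, 0, -0.24, 0, 5.1, 0, 0],
    [-4.7, 0, -0.21, 0, 5.5, 0, 0],
    [-4.7, 0, -0.21, 0, 5.5, 0, 0],
  ],
)

```text
time: 18.27
eef_pos: [0.5493, -0.1635, 0.2577]
ee_rot: [[0.049, 0.999, -0.022], [0.909, -0.054, -0.413], [-0.413, -0.0, -0.911]]
wrist_force: [-0.6, 0.9, -1.1]
gripper_width: 0.001
gripper_force: 0.5
```

Run:
```python
from h import *
st();plan(range(66,84))
```

```text
18.2667 [ 0.5493 -0.1635  0.2577] [-0.2722  0.0075  1.8393 -0.4423  1.2302 -0.0823] F [-0.6183  0.8776 -1.0616] w 0.0011189245153992073 0.49466060008853674
66 [0.39 0.04 0.08] [-0.  -0.3 -0. ]
67 [0.08 0.04 0.08] [-0.   0.1 -0. ]
68 [-0.23  0.04  0.08] [-0.   0.4 -0. ]
69 [-0.54  0.04  0.08] [-0.   0.8 -0. ]
70 [-0.86  0.04  0.1 ] [-0.   1.1 -0. ]
71 [-1.17  0.04  0.12] [-0.   1.5 -0. ]
72 [-1.48  0.04  0.14] [-0.   1.9 -0. ]
73 [-1.79  0.04  0.17] [-0.   2.2 -0. ]
74 [-2.1   0.04  0.21] [-0.   2.6 -0. ]
75 [-2.41  0.04  0.25] [-0.  3. -0.]
76 [-2.72  0.04  0.29] [-0.   3.3 -0. ]
77 [-3.03  0.04  0.35] [-0.   3.7 -0. ]
78 [-3.33  0.04  0.41] [-0.  4. -0.]
79 [-3.64  0.04  0.47] [-0.   4.4 -0. ]
80 [-3.94  0.04  0.54] [-0.   4.8 -0. ]
81 [-4.24  0.04  0.61] [-0.   5.1 -0. ]
82 [-4.55  0.04  0.69] [-0.   5.5 -0. ]
83 [-4.85  0.04  0.78] [-0.   5.9 -0. ]
```

send_rows(
  motion=[
    [-0.2, 0, 0, 0, 0.2, 0, 0],
    [-0.4, 0, 0, 0, 0.4, 0, 0],
    [-0.6, 0, 0, 0, 0.7, 0, 0],
    [-0.8, 0, 0.01, 0, 0.9, 0, 0],
    [-1.0, 0, 0.02, 0, 1.2, 0, 0],
    [-1.2, 0, 0.03, 0, 1.4, 0, 0],
    [-1.4, 0, 0.05, 0, 1.7, 0, 0],
    [-1.6, 0, 0.06, 0, 1.9, 0, 0],
    [-1.7, 0, 0.08, 0, 2.1, 0, 0],
    [-1.8, 0, 0.09, 0, 2.2, 0, 0],
  ],
)

```text
time: 19.1
eef_pos: [0.5485, -0.179, 0.2637]
ee_rot: [[0.049, 0.999, -0.02], [0.925, -0.053, -0.376], [-0.377, -0.001, -0.926]]
wrist_force: [-0.2, 3.4, 0.6]
gripper_width: 0.003
gripper_force: 2.0
```

send_rows(
  motion=[
    [-0.1, 0, 0, 0, 0, 0, 0],
    [-0.2, 0, 0.02, 0, 0.2, 0, 0],
    [-0.3, 0, 0.03, 0, 0.3, 0, 0],
    [-0.4, 0, 0.04, 0, 0.4, 0, 0],
    [-0.5, 0, 0.05, 0, 0.6, 0, 0],
    [-0.5, 0, 0.05, 0, 0.6, 0, 0],
  ],
)

```text
time: 19.6
eef_pos: [0.5481, -0.1853, 0.2655]
ee_rot: [[0.049, 0.999, -0.02], [0.928, -0.053, -0.369], [-0.37, -0.001, -0.929]]
wrist_force: [-0.2, 0.2, -0.8]
gripper_width: -0.001
gripper_force: 0.0
```

Run:
```python
from h import *
st();plan(range(70,84,2))
lipcheck([68,72,74,76,79])
```

```text
19.6 [ 0.5481 -0.1853  0.2655] [-0.3318  0.0036  1.8195 -0.3862  1.2346 -0.1654] F [-0.2381  0.167  -0.7673] w -0.0005264077626198237 0.04342191945397644
70 [ 1.46  0.04 -0.02] [-0.  -1.6  0. ]
72 [ 0.83  0.04 -0.01] [-0.  -0.8  0. ]
74 [0.21 0.04 0.03] [-0.  -0.1  0. ]
76 [-0.41  0.04  0.09] [-0.   0.6  0. ]
78 [-1.03  0.04  0.17] [-0.   1.3  0. ]
80 [-1.64  0.04  0.27] [-0.   2.1  0. ]
82 [-2.25  0.04  0.4 ] [-0.   2.8  0. ]
top -0.04 [(68, [332.7, 212.8]), (72, [341.4, 211.8]), (74, [345.8, 211.3]), (76, [350.2, 210.9]), (79, [357.0, 210.3])]
 row 213 cols from 313 [80, 87, 89, 90, 101, 97, 76, 64, 62, 65, 61, 58, 60, 60, 63, 60, 63, 60, 62, 62, 63, 62, 63, 63, 61, 53, 49, 51, 49, 52, 56, 59, 60, 85, 114, 137, 143, 131, 97, 78, 75, 135, 175, 184, 184]
top 0.045 [(68, [327.8, 160.8]), (72, [336.3, 159.5]), (74, [340.6, 158.9]), (76, [344.9, 158.4]), (79, [351.5, 157.7])]
 row 161 cols from 308 [78, 73, 73, 64, 57, 64, 81, 88, 87, 88, 78, 56, 54, 80, 89, 90, 87, 92, 94, 76, 65, 62, 66, 65, 64, 72, 78, 72, 62, 54, 58, 60, 56, 54, 52, 54, 56, 59, 66, 74, 136, 149, 178, 185, 162]
scene -0.04 [(68, [227.2, 197.9]), (72, [226.5, 202.6]), (74, [226.1, 205.1]), (76, [225.7, 207.7]), (79, [225.2, 211.9])]
 col 227 rows from 178 [49, 50, 48, 48, 48, 46, 46, 46, 46, 63, 95, 124, 142, 143, 143, 142, 151, 185, 206, 158, 98, 69, 65, 66, 64, 64, 63, 96, 157, 183, 165, 125, 96, 96, 97, 98, 101, 106, 100, 96, 96, 96, 94, 97, 96, 96, 96, 98, 99, 98]
scene 0.045 [(68, [270.0, 200.8]), (72, [269.7, 205.6]), (74, [269.6, 208.1]), (76, [269.4, 210.8]), (79, [269.1, 214.9])]
 col 270 rows from 181 [51, 48, 47, 47, 48, 46, 51, 86, 141, 182, 200, 208, 212, 214, 206, 197, 189, 185, 185, 163, 104, 67, 67, 67, 70, 68, 67, 99, 162, 186, 159, 114, 96, 95, 95, 97, 102, 100, 95, 94, 95, 95, 96, 95, 96, 96, 96, 96, 96, 95]
```

send_rows(
  motion=[
    [-0.15, 0, 0, 0, 0.1, 0, 0],
    [-0.3, 0, 0.02, 0, 0.3, 0, 0],
    [-0.45, 0, 0.04, 0, 0.5, 0, 0],
    [-0.6, 0, 0.06, 0, 0.7, 0, 0],
    [-0.6, 0, 0.06, 0, 0.7, 0, 0],
  ],
)

```text
time: 20.12
eef_pos: [0.5477, -0.1908, 0.2669]
ee_rot: [[0.049, 0.999, -0.02], [0.933, -0.053, -0.357], [-0.357, -0.001, -0.934]]
wrist_force: [-0.1, -0.3, -0.3]
gripper_width: -0.002
gripper_force: 0.0
```

Run:
```python
from h import *
st();plan(range(74,84,2))
lipcheck([76,79])
```

```text
20.1167 [ 0.5477 -0.1908  0.2669] [-0.3473  0.004   1.8142 -0.3708  1.2362 -0.1865] F [-0.0745 -0.2671 -0.3319] w -0.002060628921507645 0.0
74 [ 0.77  0.05 -0.04] [-0.  -0.9  0. ]
76 [0.15 0.05 0.01] [-0.  -0.2  0. ]
78 [-0.47  0.05  0.09] [-0.   0.6  0. ]
80 [-1.08  0.05  0.18] [-0.   1.3  0. ]
82 [-1.7   0.05  0.3 ] [-0.  2.  0.]
top -0.04 [(76, [350.2, 210.9]), (79, [357.0, 210.3])]
 row 211 cols from 330 [62, 61, 64, 61, 60, 62, 64, 60, 63, 62, 64, 63, 63, 65, 63, 59, 59, 58, 58, 59, 60, 93, 121, 139, 139, 134, 176, 194, 193, 191, 188, 184, 184, 181, 186, 189, 197, 198, 194, 197, 199, 197, 194, 193, 193]
top 0.045 [(76, [344.9, 158.4]), (79, [351.5, 157.7])]
 row 158 cols from 325 [87, 89, 88, 81, 55, 56, 82, 89, 87, 87, 93, 93, 77, 64, 63, 64, 65, 78, 81, 69, 60, 55, 55, 55, 55, 54, 55, 71, 71, 103, 154, 167, 173, 183, 184, 185, 188, 186, 184, 175, 162, 152, 152, 155, 154]
scene -0.04 [(76, [225.7, 207.7]), (79, [225.2, 211.9])]
 col 226 rows from 188 [50, 73, 105, 128, 137, 140, 142, 142, 137, 116, 87, 69, 65, 65, 64, 65, 65, 64, 66, 62, 81, 133, 175, 171, 135, 91, 89, 92, 92, 94, 93, 89, 91, 90, 90, 92, 90, 92, 92, 92, 92, 93, 92, 92, 94, 93, 93, 92, 92, 94]
scene 0.045 [(76, [269.4, 210.8]), (79, [269.1, 214.9])]
 col 269 rows from 191 [62, 118, 186, 206, 203, 190, 160, 149, 158, 154, 102, 66, 69, 70, 69, 68, 68, 68, 69, 68, 101, 165, 185, 165, 126, 91, 85, 90, 91, 96, 97, 93, 90, 91, 88, 90, 91, 89, 89, 90, 90, 92, 90, 90, 91, 93, 92, 91, 89, 92]
```

send_rows(
  motion=[
    [0, 0, 0, 0, 0, 0, 0],
    [0, 0, 0, 0, 0, 0, 0],
    [0, 0, 0, 0, 0, 0, 0],
    [0, 0, 0, 0, 0, 0, 0],
  ],
)

```text
time: 20.55
eef_pos: [0.5478, -0.1901, 0.2668]
ee_rot: [[0.049, 0.999, -0.02], [0.933, -0.053, -0.356], [-0.357, -0.001, -0.934]]
wrist_force: [-0.1, 0.3, 0.1]
gripper_width: -0.001
gripper_force: 0.0
```

Run:
```python
from h import *
st()
lipcheck([76,79])
```

```text
20.55 [ 0.5478 -0.1901  0.2668] [-0.3463  0.0039  1.8145 -0.3701  1.2364 -0.1862] F [-0.0728  0.3144  0.086 ] w -0.0011322772092204976 0.0
top -0.04 [(76, [350.2, 210.9]), (79, [357.0, 210.3])]
 row 211 cols from 330 [62, 62, 61, 61, 60, 63, 62, 64, 65, 62, 63, 63, 64, 62, 63, 61, 58, 60, 59, 59, 60, 65, 89, 115, 108, 130, 130, 164, 190, 191, 187, 187, 185, 183, 186, 190, 197, 198, 194, 198, 201, 198, 194, 194, 192]
top 0.045 [(76, [344.9, 158.4]), (79, [351.5, 157.7])]
 row 158 cols from 325 [88, 88, 87, 65, 47, 70, 88, 91, 89, 89, 92, 87, 70, 63, 63, 65, 72, 81, 75, 65, 56, 54, 57, 57, 55, 56, 56, 76, 68, 155, 174, 167, 174, 183, 185, 184, 186, 187, 182, 176, 165, 153, 153, 154, 153]
scene -0.04 [(76, [225.7, 207.7]), (79, [225.2, 211.9])]
 col 226 rows from 188 [58, 87, 120, 136, 139, 140, 142, 142, 136, 117, 86, 68, 65, 64, 65, 66, 64, 65, 64, 62, 64, 92, 150, 180, 154, 105, 79, 88, 92, 96, 100, 95, 91, 91, 91, 91, 90, 90, 90, 90, 92, 92, 92, 92, 93, 92, 93, 92, 92, 91]
scene 0.045 [(76, [269.4, 210.8]), (79, [269.1, 214.9])]
 col 269 rows from 191 [80, 145, 192, 205, 203, 189, 160, 149, 158, 155, 101, 67, 66, 69, 68, 68, 70, 68, 68, 66, 77, 118, 167, 178, 144, 93, 72, 85, 90, 91, 92, 90, 89, 91, 90, 89, 91, 91, 90, 91, 91, 91, 90, 90, 91, 93, 92, 91, 89, 91]
```

send_rows(
  motion=[
    [0, 0, 0, 0, 0, 0, 0],
    [0, 0, 0, 0, 0, 0, 0],
    [0, 0, 0, 0, 0, 0, 0],
    [0, 0, 0, 0, 0, 0, 0],
    [0, 0, 0, 0, 0, 0, 0],
    [0, 0, 0, 0, 0, 0, 0],
    [0, 0, 0, 0, 0, 0, 0],
    [0, 0, 0, 0, 0, 0, 0],
  ],
)

```text
time: 21.32
eef_pos: [0.5478, -0.1901, 0.2667]
ee_rot: [[0.049, 0.999, -0.02], [0.933, -0.053, -0.356], [-0.357, -0.001, -0.934]]
wrist_force: [0.5, -0.1, 0.4]
gripper_width: -0.0
gripper_force: 0.0
```

Run:
```python
from h import *
st()
lipcheck([76,79])
```

```text
21.3167 [ 0.5478 -0.1901  0.2667] [-0.3464  0.0039  1.8145 -0.37    1.2364 -0.1862] F [ 0.47   -0.0973  0.3582] w -0.00018982043851864297 0.0
top -0.04 [(76, [350.2, 210.9]), (79, [357.0, 210.3])]
 row 211 cols from 330 [62, 62, 61, 60, 63, 62, 62, 63, 62, 62, 65, 64, 62, 63, 64, 60, 60, 59, 59, 59, 61, 65, 89, 116, 105, 128, 131, 166, 191, 191, 187, 185, 183, 183, 186, 190, 197, 196, 194, 197, 200, 198, 196, 194, 192]
top 0.045 [(76, [344.9, 158.4]), (79, [351.5, 157.7])]
 row 158 cols from 325 [89, 89, 90, 65, 47, 69, 86, 91, 89, 90, 94, 88, 73, 63, 64, 64, 69, 85, 75, 63, 56, 55, 55, 54, 54, 57, 56, 73, 68, 154, 172, 167, 174, 182, 184, 186, 186, 185, 184, 175, 163, 153, 152, 154, 153]
scene -0.04 [(76, [225.7, 207.7]), (79, [225.2, 211.9])]
 col 226 rows from 188 [59, 87, 117, 132, 139, 140, 142, 143, 138, 118, 86, 67, 65, 67, 66, 66, 64, 65, 65, 63, 64, 91, 150, 179, 154, 102, 80, 88, 93, 98, 104, 97, 91, 93, 92, 89, 91, 90, 91, 92, 92, 92, 92, 90, 92, 92, 94, 92, 92, 91]
scene 0.045 [(76, [269.4, 210.8]), (79, [269.1, 214.9])]
 col 269 rows from 191 [80, 145, 192, 207, 203, 188, 160, 150, 157, 155, 101, 68, 67, 69, 69, 67, 69, 68, 68, 66, 76, 119, 168, 177, 144, 93, 73, 87, 92, 93, 91, 91, 90, 89, 90, 90, 90, 91, 90, 89, 92, 90, 91, 90, 91, 91, 92, 91, 91, 90]
```

send_rows(
  motion=[
    [-0.1, 0, 0.01, 0, 0.1, 0, 0],
    [-0.2, 0, 0.02, 0, 0.2, 0, 0],
    [-0.3, 0, 0.04, 0, 0.3, 0, 0],
    [-0.3, 0, 0.04, 0, 0.3, 0, 0],
  ],
)

```text
time: 21.75
eef_pos: [0.5476, -0.1933, 0.2676]
ee_rot: [[0.05, 0.999, -0.019], [0.935, -0.053, -0.351], [-0.352, -0.001, -0.936]]
wrist_force: [-0.7, -0.3, 0.1]
gripper_width: 0.0
gripper_force: 0.0
```

send_rows(
  motion=[
    [-0.1, 0, 0.01, 0, 0.1, 0, 0],
    [-0.2, 0, 0.02, 0, 0.2, 0, 0],
    [-0.25, 0, 0.04, 0, 0.3, 0, 0],
    [-0.25, 0, 0.04, 0, 0.3, 0, 0],
  ],
)

```text
time: 22.08
eef_pos: [0.5475, -0.1956, 0.268]
ee_rot: [[0.05, 0.999, -0.019], [0.937, -0.053, -0.346], [-0.347, -0.001, -0.938]]
wrist_force: [0.0, 0.5, 1.3]
gripper_width: -0.001
gripper_force: 0.2
```

Run:
```python
from h import *
st();plan([76,78,80])
lipcheck([76,79])
```

```text
22.0833 [ 0.5475 -0.1956  0.268 ] [-0.3607  0.0047  1.8096 -0.3574  1.2375 -0.2048] F [0.0122 0.546  1.251 ] w -0.001133247111315945 0.1822398800868541
76 [ 0.64  0.05 -0.05] [-0.1 -0.8  0. ]
78 [0.02 0.05 0.01] [-0.1 -0.1  0. ]
80 [-0.6   0.05  0.1 ] [-0.1  0.6  0. ]
top -0.04 [(76, [350.2, 210.9]), (79, [357.0, 210.3])]
 row 211 cols from 330 [90, 93, 93, 81, 104, 97, 72, 61, 63, 62, 62, 65, 63, 65, 61, 64, 65, 63, 67, 67, 68, 68, 62, 66, 101, 127, 145, 140, 139, 175, 186, 185, 184, 182, 186, 188, 196, 197, 195, 197, 200, 198, 195, 193, 191]
top 0.045 [(76, [344.9, 158.4]), (79, [351.5, 157.7])]
 row 158 cols from 325 [77, 81, 67, 59, 59, 60, 68, 87, 88, 89, 89, 82, 59, 51, 81, 92, 91, 90, 93, 93, 81, 67, 63, 65, 68, 80, 79, 68, 58, 55, 54, 56, 55, 55, 69, 69, 132, 175, 184, 174, 163, 152, 151, 154, 153]
scene -0.04 [(76, [225.7, 207.7]), (79, [225.2, 211.9])]
 col 226 rows from 188 [47, 45, 45, 56, 85, 119, 138, 143, 140, 130, 93, 71, 64, 64, 66, 65, 65, 64, 64, 64, 64, 67, 108, 165, 180, 148, 96, 74, 85, 91, 92, 96, 91, 89, 88, 89, 90, 90, 91, 90, 90, 91, 91, 92, 92, 90, 89, 91, 90, 92]
scene 0.045 [(76, [269.4, 210.8]), (79, [269.1, 214.9])]
 col 269 rows from 191 [45, 47, 63, 105, 154, 184, 194, 196, 187, 163, 101, 68, 68, 68, 69, 69, 69, 70, 67, 67, 68, 81, 128, 171, 174, 140, 87, 70, 84, 88, 87, 87, 89, 88, 88, 89, 89, 89, 89, 88, 89, 90, 89, 89, 89, 90, 91, 91, 89, 89]
```

send_rows(
  motion=[
    [-0.1, 0, 0.01, 0, 0.1, 0, 0],
    [-0.2, 0, 0.02, 0, 0.2, 0, 0],
    [-0.25, 0, 0.04, 0, 0.3, 0, 0],
    [-0.25, 0, 0.04, 0, 0.3, 0, 0],
  ],
)

```text
time: 22.52
eef_pos: [0.5475, -0.1957, 0.2679]
ee_rot: [[0.05, 0.999, -0.019], [0.94, -0.053, -0.336], [-0.337, -0.001, -0.942]]
wrist_force: [-0.2, 8.0, 0.8]
gripper_width: -0.002
gripper_force: 3.4
```

send_rows(
  motion=[
    [-0.1, 0, 0.01, 0, 0.1, 0, 0],
    [-0.2, 0, 0.02, 0, 0.2, 0, 0],
    [-0.2, 0, 0.03, 0, 0.2, 0, 0],
    [-0.2, 0, 0.03, 0, 0.2, 0, 0],
  ],
)

```text
time: 22.85
eef_pos: [0.5475, -0.1956, 0.2679]
ee_rot: [[0.05, 0.999, -0.018], [0.943, -0.053, -0.329], [-0.33, -0.001, -0.944]]
wrist_force: [-0.0, 13.0, 1.1]
gripper_width: -0.0
gripper_force: 5.9
```

Run:
```python
from h import *
st();plan([76,78,80])
lipcheck([76,79])
```

```text
22.85 [ 0.5475 -0.1956  0.2679] [-0.3687  0.005   1.8063 -0.3377  1.2413 -0.2201] F [-0.0221 13.0414  1.0645] w -0.00020366293240612398 5.884377434849739
76 [ 0.64  0.05 -0.05] [-0.  -1.8  0. ]
78 [0.02 0.05 0.01] [-0.  -1.1  0. ]
80 [-0.6   0.05  0.09] [-0.  -0.4  0. ]
top -0.04 [(76, [350.2, 210.9]), (79, [357.0, 210.3])]
 row 211 cols from 330 [95, 94, 71, 48, 70, 91, 94, 94, 95, 107, 100, 78, 64, 62, 63, 62, 62, 63, 64, 64, 65, 65, 67, 66, 81, 119, 144, 142, 139, 174, 186, 184, 183, 182, 185, 189, 195, 196, 195, 197, 201, 197, 194, 194, 191]
top 0.045 [(76, [344.9, 158.4]), (79, [351.5, 157.7])]
 row 158 cols from 325 [77, 77, 77, 80, 80, 79, 79, 80, 65, 61, 59, 58, 77, 88, 89, 88, 91, 70, 48, 70, 85, 92, 91, 91, 93, 94, 74, 64, 63, 68, 83, 80, 69, 59, 55, 55, 56, 57, 64, 66, 122, 146, 149, 152, 153]
scene -0.04 [(76, [225.7, 207.7]), (79, [225.2, 211.9])]
 col 226 rows from 188 [46, 44, 46, 47, 61, 94, 125, 139, 149, 161, 123, 79, 71, 69, 71, 68, 69, 70, 65, 66, 63, 66, 103, 165, 183, 154, 101, 76, 85, 90, 91, 90, 89, 88, 88, 88, 89, 89, 90, 89, 89, 90, 90, 90, 90, 90, 90, 92, 90, 91]
scene 0.045 [(76, [269.4, 210.8]), (79, [269.1, 214.9])]
 col 269 rows from 191 [43, 45, 44, 69, 126, 176, 194, 197, 191, 164, 102, 67, 68, 69, 69, 68, 68, 68, 69, 68, 66, 77, 118, 167, 175, 145, 95, 83, 87, 89, 91, 94, 91, 88, 86, 88, 87, 89, 87, 88, 88, 88, 88, 88, 89, 89, 92, 90, 89, 88]
```

The lid is against its stop. Backing off gently to check it holds.

send_rows(
  motion=[
    [0.2, 0, 0, 0, 0, 0, 0],
    [0.4, 0, 0, 0, 0, 0, 0],
    [0.6, 0, 0, 0, 0, 0, 0],
    [0.8, 0, 0, 0, 0, 0, 0],
    [1.1, 0, 0, 0, 0, 0, 0],
    [1.4, 0, 0, 0, 0, 0, 0],
    [1.7, 0, 0, 0, 0, 0, 0],
    [2, 0, 0, 0, 0, 0, 0],
    [2, 0, 0, 0, 0, 0, 0],
    [2, 0, 0, 0, 0, 0, 0],
  ],
)

```text
time: 23.78
eef_pos: [0.5482, -0.181, 0.2619]
ee_rot: [[0.049, 0.999, -0.019], [0.94, -0.053, -0.338], [-0.339, -0.001, -0.941]]
wrist_force: [-0.7, -0.6, -0.4]
gripper_width: 0.0
gripper_force: 0.0
```

Run:
```python
from h import *
st();lipcheck([76,79])
```

```text
23.7833 [ 0.5482 -0.181   0.2619] [-0.3392  0.0049  1.819  -0.3512  1.2375 -0.1841] F [-0.6782 -0.5836 -0.4287] w 0.00038224104245710957 0.0
top -0.04 [(76, [350.2, 210.9]), (79, [357.0, 210.3])]
 row 211 cols from 330 [59, 64, 60, 60, 61, 60, 63, 62, 60, 62, 56, 52, 57, 59, 59, 59, 58, 59, 60, 62, 61, 65, 62, 89, 119, 140, 134, 127, 175, 190, 188, 184, 184, 184, 187, 190, 197, 197, 195, 197, 201, 198, 195, 193, 192]
top 0.045 [(76, [344.9, 158.4]), (79, [351.5, 157.7])]
 row 158 cols from 325 [64, 46, 79, 90, 91, 91, 93, 94, 80, 67, 61, 65, 70, 81, 78, 69, 59, 56, 55, 57, 54, 56, 59, 63, 70, 126, 136, 150, 188, 186, 172, 166, 176, 183, 188, 185, 188, 187, 185, 177, 164, 154, 153, 155, 155]
scene -0.04 [(76, [225.7, 207.7]), (79, [225.2, 211.9])]
 col 226 rows from 188 [131, 141, 141, 140, 137, 140, 141, 147, 143, 123, 89, 67, 65, 64, 65, 64, 64, 64, 65, 64, 62, 81, 134, 176, 171, 136, 95, 88, 92, 89, 85, 92, 83, 86, 89, 90, 90, 90, 90, 90, 90, 91, 91, 91, 92, 92, 91, 91, 92, 92]
scene 0.045 [(76, [269.4, 210.8]), (79, [269.1, 214.9])]
 col 269 rows from 191 [189, 204, 208, 206, 192, 161, 149, 149, 158, 154, 101, 68, 68, 67, 70, 70, 69, 70, 69, 68, 67, 102, 164, 184, 166, 126, 91, 84, 88, 90, 99, 99, 91, 88, 88, 89, 89, 90, 89, 90, 89, 89, 88, 88, 90, 92, 91, 89, 90, 91]
```

send_rows(
  motion=[
    [1.5, 0, 0, 0, 0, 0, 0],
    [3.5, 0, -0.5, 0, 0, 0, 0],
    [6, 0, -2, 0, 0, 0, 0],
    [9, 0, -4, 0, 0, 0, 0],
    [12, 0, -6, 0, 0, 0, 0],
    [15, 0, -8, 0, 0, 0, 0],
    [18, 0, -10, 0, 0, 0, 0],
    [18, 0, -10, 0, 0, 0, 0],
    [18, 0, -10, 0, 0, 0, 0],
    [18, 0, -10, 0, 0, 0, 0],
  ],
)

```text
time: 24.72
eef_pos: [0.559, 0.0215, 0.295]
ee_rot: [[0.049, 0.999, -0.019], [0.939, -0.053, -0.339], [-0.339, -0.001, -0.941]]
wrist_force: [-0.2, 0.1, -0.2]
gripper_width: 0.0
gripper_force: 0.0
```

Run:
```python
from h import *
st();lipcheck([76,79])
a=cv2.imread("pics/scene0.png").astype(int);b=cv2.imread("pics/lc_scene.png").astype(int)
for n,(r0,r1,c0,c1) in dict(tins=(283,325,200,295),cup=(165,192,282,312)).items():print(n,abs(a-b)[r0:r1,c0:c1].mean())
```

```text
24.7167 [0.559  0.0215 0.295 ] [ 0.0238  0.0201  1.744  -0.3491  1.4161  0.1373] F [-0.2376  0.1459 -0.1924] w 0.00018428834405440328 0.0
top -0.04 [(76, [350.2, 210.9]), (79, [357.0, 210.3])]
 row 211 cols from 330 [49, 51, 51, 51, 51, 51, 55, 54, 56, 54, 55, 54, 65, 69, 70, 67, 66, 66, 68, 70, 67, 76, 72, 101, 133, 159, 152, 142, 195, 214, 212, 209, 208, 207, 210, 213, 219, 219, 218, 221, 221, 220, 216, 216, 215]
top 0.045 [(76, [344.9, 158.4]), (79, [351.5, 157.7])]
 row 158 cols from 325 [76, 75, 73, 73, 73, 74, 76, 74, 74, 74, 76, 75, 74, 73, 74, 75, 73, 72, 70, 73, 75, 91, 93, 122, 153, 165, 157, 169, 210, 210, 196, 190, 199, 206, 209, 210, 212, 211, 208, 199, 186, 175, 172, 175, 174]
scene -0.04 [(76, [225.7, 207.7]), (79, [225.2, 211.9])]
 col 226 rows from 188 [228, 229, 228, 227, 225, 227, 228, 229, 224, 190, 125, 80, 71, 72, 71, 72, 70, 70, 69, 70, 66, 83, 135, 174, 170, 135, 95, 87, 92, 89, 85, 90, 83, 86, 90, 90, 90, 89, 90, 90, 91, 92, 91, 90, 91, 91, 91, 92, 92, 91]
scene 0.045 [(76, [269.4, 210.8]), (79, [269.1, 214.9])]
 col 269 rows from 191 [201, 203, 206, 205, 201, 194, 192, 194, 191, 163, 102, 65, 69, 68, 68, 68, 69, 68, 66, 67, 68, 100, 164, 184, 165, 125, 91, 86, 87, 92, 98, 99, 91, 89, 86, 88, 89, 88, 88, 88, 88, 90, 88, 88, 91, 89, 90, 91, 90, 91]
tins 1.647953216374269
cup 1.6732510288065843
```

The lid is stable at its stop with nothing touching it, and the tins and cup look unchanged. Handing in.

```bash
python3 -c "
from station import *
print(close_job())"
```

```text
the job is handed in; nothing more can be done
None
```

The latch was pressed and turned about 80°, and the lid was raised to its stop, where it stays open with the robot clear and the tins and cup unmoved; the job was handed in at about 25 s and the verdict was not shown.

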